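# Change the batch under the UV curing lamp

## Robot

A 6-joint arm with a two-finger parallel gripper is mounted at the origin on the work surface. World frame = base frame: x ahead of the robot, y to its left, z up, the work surface at z = 0. Lengths are in mm, angles in rad, forces in N, time in s.
With the tool pointing down it reaches from about 275 to 850 mm from the base axis. Payload 19 kg.
Tool frame: the origin (TCP) lies at the very end of the fingers, on their centre line; the grasp point (between the pads) lies 19 mm behind it; z points along the fingers, y is the line along which they close (so a half turn about z gives the same grasp; the last joint's range is limited). The gripper opens to 85 mm and grips with 20 to 120 N. Pads are 22 mm wide; open, the fingers measure 114 mm over their backs; the gripper's body (76 mm by 85 mm) begins 54 mm behind the grasp point. The pads swing forward as they close: fully open they stand 13 mm farther back than shut.
Start: joints at [-1.403, 0.15, 1.437, -0, 1.554, -0.134], TCP at [170.886, -548.984, 196.467] pointing down, gripper open.
Joint ranges: [-2.8, 2.8], [-0.68, 2.1], [0.12, 2.68], [-1.39, 4.53], [0.16, 2.79], [-2.81, 2.81]. Speed limits (rad/s): [1.89, 1.89, 2.22, 3.01, 3.01, 3.01].

## Interface

Orientations are given as [roll, pitch, yaw] about the fixed x, y, z axes, in that order (R = Rz(yaw) Ry(pitch) Rx(roll)).
In Python, from workcell import * gives the robot as it stands.
- The arm moves only by the shell command python3 -m creep 'ROWS'. ROWS is JSON, a list of rows, each a list of 3 entries, a list of its own where there are three numbers: the turn, a rotation vector about the tool's x, y, z scaled (see below), then the shift along the tool's x, y, z scaled (see below), then the opening, from 0 (shut) to 1 (fully open). In form: [[[rx, ry, rz], [dx, dy, dz], claw], ...]. A call has 1 to 20 rows; each row shifts and turns the commanded pose from where the row before left it, along the tool's axes as they then stand; what a row does not reach is not made up. The controller multiplies each number of a shift by 0.04 m and each number of a turn by 0.08 rad. A row lasts 1/12 s, in which the tool goes at most 41.7 mm and 7.16 degrees, less where a joint would pass 70% of its speed; a pose out of reach is approached as far as the arm can. A call with a number of a shift or a turn outside -1 to 1 is refused whole. A call with a gripper value outside its range is refused whole. The fingers move at their own pace and stop on an object; the grip force is fixed at half the most. Time passes only in rows, so rows that do not move let the fingers close. It gives the time, the measured TCP pose, the force, the opening and the grip force at its end, in the units of the state.
- state(): the state, without advancing time (a new reading comes with each control period).
- grab_frame(name): name is "scene" or "top" or "wrist"; returns the picture (384x512x3 uint8, blue, green, red); there is no depth.
- camera_params(name): a dict with "intrinsics" (3x3 intrinsics, pixels), "dist_coeffs" ([k1, k2, p1, p2, k3] as OpenCV has them; the pictures are not rectified), "extrinsics" (4x4, takes a point from camera to world coordinates). Camera axes: x right, y up, looking along -z (the intrinsics and any distortion apply to the point x, -y, -z); pixel columns grow to the right and rows downward; lengths in mm; the calibration is good to about 2 mm. A picture is of the moment at which its call begins: read the wrist's pose just before it. camera_params takes no time and is no camera call; for the wrist camera it gives the pose at the moment of the call.
- close_job(): hands the job in; it is judged then, once.
Trained networks look in the newest picture that a camera, given by its name, has taken for a name from the list of things; names that differ only in an ending like _2 or _b are one class to them, and where a whole thing is asked for, a point or a joint stands for the part that bears it (a point fixed in the world has none). Each returns a list of dicts, best first, with "confidence" (0 to 1); they miss things now and then, are a little off and sometimes report something else, mostly with a low value. They report only what shows in the picture. A call takes as long as a camera call. They do not tell look-alikes from the thing itself.
- search_frame(camera, name): "bbox" ([left, top, right, bottom] as shares, 0 to 1, of the picture: columns of its width, rows of its height, round what is visible of it).
- cut_out(camera, name): "mask" (384x512 bool, what is visible of it) and "bbox" ([left, top, right, bottom] as shares, 0 to 1, of the picture: columns of its width, rows of its height, round what is visible of it).
The state is a dict: "clock": time; "qpos": joint angles; "qd": joint speeds; "joint_efforts": joint torques, N m; "tcp_pos": TCP position; "ee_rot": TCP orientation; "contact_force": force on the tool from outside, world axes, zero at the start; "moment": the same for the moment, N m; "gripper_width": finger opening in mm; "finger_force": force on a finger pad.
Only numpy, scipy, OpenCV 4.12 (cv2) and the standard library are available. Lean on these libraries where they do the work, as an engineer would, in place of code of your own. Each camera call takes 0.05 s, during which the arm holds its last target. There are 200 camera calls.

## Task

Change the batch at the UV curing lamp: swing the lamp back until it stands past upright, stand the cured dark brown grips upright side by side in the blue tray, and slide every fresh pale cork grip over a post of its own, right down onto the base plate. Then lower the lamp until it lines up with the red index hand on its degree scale, without shifting the hand, let go for two seconds to see that it holds there, and press the green start button. Leave the knife, the jar and the bottle where they are.

Things in the scene. Friction and masses are not known exactly. Their poses are not given: they have to be found in the camera images.
- station: UV curing station, fixed: base plate 12 mm thick, x = -320 to 130, y = -135 to 135 mm, with 4 posts, lamp and black control box (62 x 130 mm at x = 88 mm). Origin: on the bench under the middle of the lamp's hinge; z up, x from posts to control box, y along the hinge. Stands turned about -90 deg: posts to the left of the hinge. Cheeks 50 mm long, 122 mm high, at y = +-115 mm carry the hinge.
- post0 (a point): centre of the foot of a steel post, at the top face of the base plate (12 mm above the bench); station coordinates x = -140, y = -55 mm. The post is 12 mm in diameter, stands 70 mm up from here and has a tapered tip; posts stand 110 mm apart.
- post1 (a point): centre of the foot of a steel post, at the top face of the base plate (12 mm above the bench); station coordinates x = -140, y = 55 mm. The post is 12 mm in diameter, stands 70 mm up from here and has a tapered tip; posts stand 110 mm apart.
- post2 (a point): centre of the foot of a steel post, at the top face of the base plate (12 mm above the bench); station coordinates x = -250, y = -55 mm. The post is 12 mm in diameter, stands 70 mm up from here and has a tapered tip; posts stand 110 mm apart.
- post3 (a point): centre of the foot of a steel post, at the top face of the base plate (12 mm above the bench); station coordinates x = -250, y = 55 mm. The post is 12 mm in diameter, stands 70 mm up from here and has a tapered tip; posts stand 110 mm apart.
- lamp (a joint): angle of the lamp about its friction hinge, rad: 0 = level over the posts, 1.57 = upright; stops at 0 and at 2.0 (leaning back over the control box). It stays where it is left. Moving it takes about 2 to 9 N at the orange bar.
- lamp_hinge (a point): middle of the lamp's hinge axis (along the station's y), 100 mm above the bench. The lamp is a black LED panel from 50 to 190 mm from the axis, 196 mm wide, 26 mm thick, with 12 mm fins on top, violet glass below and a white line along its side edge.
- lamp_bar (a point): middle of the orange grab bar on the lamp's free edge: 14 mm in diameter, 130 mm long, parallel to the hinge, 45 mm clear of the panel, on thin stubs 60 mm either side of the middle. With lamp = a it is at station x = -235 cos a, z = 100 + 235 sin a mm. Its x axis points from the bar to the hinge.
- index (a joint): angle of the red index hand on the white degree scale, rad, counted as lamp: the lamp is in line with the hand when both read the same. It is set beforehand for this batch; leave it.
- index_tip (a point): tip of the red index hand (90 mm long, turning about the lamp's hinge axis, on the outer face of the cheek at the station's y = +125 mm). Its x axis points from the tip to the hinge.
- start (a joint): travel of the green start button, m: 0 = out, 0.006 = fully down (about 5 N); it springs back.
- start_top (a point): middle of the top of the green start button (28 mm diameter, pressed downwards), on the control box, 63 mm above the bench.
- tray_in (a point): middle of the inner floor, 5 mm above the bench, of the blue tray, which is fixed on the bench: 140 x 260 mm outside, 130 x 250 mm inside, long side along its y, rim 20 mm above the bench, walls and floor 5 mm thick. z up.
- cured0: a cured grip: dark brown sleeve with two gold bands, 48 mm in diameter, 55 mm tall, 17 mm bore right through, about 60 g, standing on a post at the start. Two or three of the four cured grips are present, the others None. Origin: centre of its underside; z along its bore.
- cured1: a cured grip: dark brown sleeve with two gold bands, 48 mm in diameter, 55 mm tall, 17 mm bore right through, about 60 g, standing on a post at the start. Two or three of the four cured grips are present, the others None. Origin: centre of its underside; z along its bore.
- cured2: a cured grip: dark brown sleeve with two gold bands, 48 mm in diameter, 55 mm tall, 17 mm bore right through, about 60 g, standing on a post at the start. Two or three of the four cured grips are present, the others None. Origin: centre of its underside; z along its bore.
- cured3: a cured grip: dark brown sleeve with two gold bands, 48 mm in diameter, 55 mm tall, 17 mm bore right through, about 60 g, standing on a post at the start. Two or three of the four cured grips are present, the others None. Origin: centre of its underside; z along its bore.
- fresh0: a fresh grip: pale cork sleeve with two thin brown bands, 48 mm in diameter, 55 mm tall, 17 mm bore right through, about 60 g, standing on the bench left of the station at the start. Three or all of the four fresh grips are present, an absent one is None. Origin: centre of its underside; z along its bore.
- fresh1: a fresh grip: pale cork sleeve with two thin brown bands, 48 mm in diameter, 55 mm tall, 17 mm bore right through, about 60 g, standing on the bench left of the station at the start. Three or all of the four fresh grips are present, an absent one is None. Origin: centre of its underside; z along its bore.
- fresh2: a fresh grip: pale cork sleeve with two thin brown bands, 48 mm in diameter, 55 mm tall, 17 mm bore right through, about 60 g, standing on the bench left of the station at the start. Three or all of the four fresh grips are present, an absent one is None. Origin: centre of its underside; z along its bore.
- fresh3: a fresh grip: pale cork sleeve with two thin brown bands, 48 mm in diameter, 55 mm tall, 17 mm bore right through, about 60 g, standing on the bench left of the station at the start. Three or all of the four fresh grips are present, an absent one is None. Origin: centre of its underside; z along its bore.
- jar: amber varnish jar, 68 mm in diameter, 85 mm high, at the back of the bench; bystander. Origin: centre of its underside.
- bottle: white squeeze bottle with red cap, 54 mm in diameter, 160 mm high, at the back of the bench; bystander. Origin: centre of its underside.
- knife: yellow and black utility knife lying flat, 150 x 26 x 16 mm (blade to its +x), right of the robot; bystander. Origin: middle of its underside.
There are look-alikes about, which are no part of the job. What is shaped like the fresh1 but purple is not meant.

How it is judged (in metres and radians):
On the way, in this order (a step that is already met when the one before it is completed fails the run):
1. the lamp has been swung back past upright (value of joint lamp above 1.6 rad), for 0.2 s.
2. every cured grip stands in the tray and every fresh grip is down on a post ((distance between fresh0 and post0 below 0.008 m or distance between fresh0 and post1 below 0.008 m or distance between fresh0 and post2 below 0.008 m or distance between fresh0 and post3 below 0.008 m) and (distance between fresh1 and post0 below 0.008 m or distance between fresh1 and post1 below 0.008 m or distance between fresh1 and post2 below 0.008 m or distance between fresh1 and post3 below 0.008 m) and (distance between fresh2 and post0 below 0.008 m or distance between fresh2 and post1 below 0.008 m or distance between fresh2 and post2 below 0.008 m or distance between fresh2 and post3 below 0.008 m) and (distance between fresh3 and post0 below 0.008 m or distance between fresh3 and post1 below 0.008 m or distance between fresh3 and post2 below 0.008 m or distance between fresh3 and post3 below 0.008 m) and x of cured0 in the frame of tray_in between -0.062 and 0.062 m and y of cured0 in the frame of tray_in between -0.121 and 0.121 m and z of cured0 in the frame of tray_in between -0.005 and 0.01 m and angle between each of cured0, cured1, cured2, cured3's own z axis and vertical below 0.15 rad and x of cured1 in the frame of tray_in between -0.062 and 0.062 m and y of cured1 in the frame of tray_in between -0.121 and 0.121 m and z of cured1 in the frame of tray_in between -0.005 and 0.01 m and x of cured2 in the frame of tray_in between -0.062 and 0.062 m and y of cured2 in the frame of tray_in between -0.121 and 0.121 m and z of cured2 in the frame of tray_in between -0.005 and 0.01 m and x of cured3 in the frame of tray_in between -0.062 and 0.062 m and y of cured3 in the frame of tray_in between -0.121 and 0.121 m and z of cured3 in the frame of tray_in between -0.005 and 0.01 m and linear speed of each of cured0, cured1, cured2, cured3, fresh0, fresh1, fresh2, fresh3 below 0.03 m/s), for 0.2 s.
3. the lamp is in line with the index hand and holds there for 1.5 s while the robot touches nothing (angle between the x axis of lamp_bar and the x axis of index_tip, either way round below 0.06 rad and contact force between the fingers and anything else below 0.5 N), for 1.5 s.
4. with the lamp in line, the start button is pressed (angle between the x axis of lamp_bar and the x axis of index_tip, either way round below 0.06 rad and value of joint start above 0.004 m), for 0.05 s.
At the end, for the whole second after the job is handed in: The lamp is within 0.06 rad (3.4 degrees) of the red index hand, the start button is out again, every fresh grip present is on a post (underside within 8 mm of the post's foot), every cured grip present stands upright (within 0.15 rad) on the floor of the tray, and all are at rest (all of step 2 and angle between the x axis of lamp_bar and the x axis of index_tip, either way round below 0.06 rad and value of joint start below 0.002 m); the robot touches nothing.
It fails at once if the jar is moved more than 30 mm or knocked over (distance of jar from where it was at the start of the episode above 0.03 m or angle between jar's own z axis and vertical above 0.5 rad).
It fails at once if the bottle is moved more than 30 mm or knocked over (distance of bottle from where it was at the start of the episode above 0.03 m or angle between bottle's own z axis and vertical above 0.5 rad).
It fails at once if the knife is moved more than 30 mm or knocked over (distance of knife from where it was at the start of the episode above 0.03 m or angle between knife's own z axis and vertical above 0.5 rad).
It fails at once if the red index hand is shifted (distance of index_tip from where it was at the start of the episode above 0.008 m).
Of cured0, cured1, cured2, cured3 only 2 to 3 are there at a start; the rules pass over those that are not, and their reading is None.
Of fresh0, fresh1, fresh2, fresh3 only 3 to 4 are there at a start; the rules pass over those that are not, and their reading is None.
At some moment in a run one of cured0, cured1, cured2, cured3, fresh0, fresh1, fresh2, fresh3 may be knocked a few centimetres aside while the robot is not near it.
It also fails if it takes over 210 s, if anything falls off the work surface, if the arm or the gripper's body presses on something with over 40 N, if the wrist force passes 120 N, or if a joint passes its speed limit or range.

## Working session

There is one attempt and no reset: what is moved stays moved. The work goes in short steps, Python scripts to look and compute and a shell command to move; the robot and the scene stay as the last step left them, time stands still between calls to the robot, and variables do not carry over. Pictures are saved under pics/ and viewed, at most 14 in all, crops included, and the job is handed in when it is done.

```bash
mkdir -p pics; ls
python3 - <<'E'
from workcell import *
import cv2
for n in("scene","top"):
    f=grab_frame(n);cv2.imwrite(f"pics/{n}0.png",f)
    p=camera_params(n);print(n,p)
s=state();print(s)
E
```

```text
pics
scene {'intrinsics': array([[410.83074441,   0.        , 252.81052603],
       [  0.        , 410.83074441, 189.67089454],
       [  0.        ,   0.        ,   1.        ]]), 'dist_coeffs': array([-0.09574396,  0.        ,  0.        ,  0.        ,  0.        ]), 'extrinsics': array([[-1.09252085e-02, -5.54494580e-01,  8.32115617e-01,
         1.36994944e+03],
       [ 9.99926526e-01, -1.04290159e-02,  6.17891660e-03,
         1.73544684e+01],
       [ 5.25197124e-03,  8.32121984e-01,  5.54567778e-01,
         6.57353411e+02],
       [ 0.00000000e+00,  0.00000000e+00,  0.00000000e+00,
         1.00000000e+00]])}
top {'intrinsics': array([[419.38030297,   0.        , 259.85067159],
       [  0.        , 419.38030297, 188.46175109],
       [  0.        ,   0.        ,   1.        ]]), 'dist_coeffs': array([-0.02755025,  0.        ,  0.        ,  0.        ,  0.        ]), 'extrinsics': array([[-1.21884401e-02,  9.98481037e-01, -5.37313685e-02,
         4.56545869e+02],
       [-9.99653605e-01, -1.34210531e-02, -2.26394559e-02,
         4.25082417e+00],
       [-2.33261989e-02,  5.34368166e-02,  9.98298750e-01,
         1.33120216e+03],
       [ 0.00000000e+00,  0.00000000e+00,  0.00000000e+00,
         1.00000000e+00]])}
{'clock': 0.1, 'qpos': array([-1.40302361e+00,  1.50910039e-01,  1.43795189e+00, -1.82260494e-05,
        1.55379253e+00, -1.34012825e-01]), 'qd': array([-0.00022694, -0.00058047, -0.00099238, -0.00034888, -0.001069  ,
        0.00059636]), 'joint_efforts': array([ 5.81403685e-03, -7.14375973e+01, -5.71795928e+01, -9.01661542e-05,
        7.25693259e-03,  1.38424022e-05]), 'tcp_pos': array([ 170.82919224, -548.76874472,  195.95813944]), 'ee_rot': array([-3.14053793e+00, -1.23810314e-04,  3.01785800e-01]), 'contact_force': array([ 0.08833636, -0.3322835 , -0.36043437]), 'moment': array([ 0.01147237, -0.04645015, -0.03804563]), 'finger_force': 0.0, 'gripper_width': 85.3928934331317}
```

View pics/scene0.png

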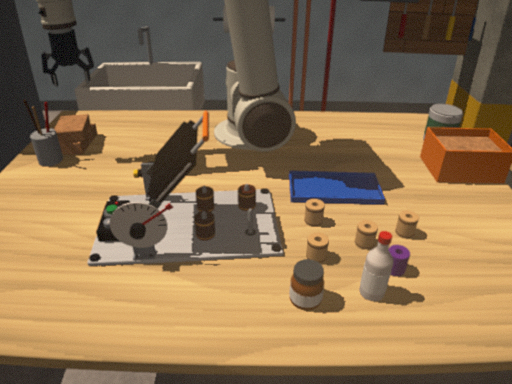

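View pics/top0.png

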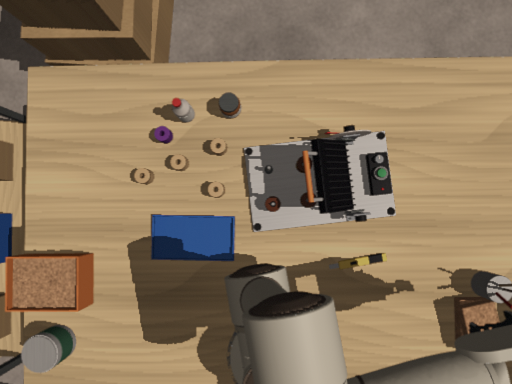

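The top view shows the fresh corks at (218,147), (179,162), (143,176) and (216,190). The purple look-alike is at (163,134) and is not meant. The cured grips are on posts at (273,203), (303,165) and (308,200), with an empty post at (268,169). The tray is at (193,238), and the knife, jar (229,105) and bottle (182,108) are clear of the work. In the scene view the dial is at (137,231), with the red hand pointing to (170,206).

```bash
cat > h.py <<'E'
from workcell import *
import numpy as np, cv2
from scipy.optimize import least_squares
F=np.diag([1.,-1,-1])
def proj(P,p):
    P=np.atleast_2d(P).astype(float);E=p["extrinsics"]
    R=E[:3,:3]@F; t=-R.T@E[:3,3]
    return cv2.projectPoints(P,cv2.Rodrigues(R.T)[0],t,p["intrinsics"],p["dist_coeffs"])[0][:,0]
def ray(uv,p):
    n=cv2.undistortPoints(np.array(uv,float).reshape(-1,1,2),p["intrinsics"],p["dist_coeffs"])[:,0]
    d=np.c_[n,np.ones(len(n))]@(p["extrinsics"][:3,:3]@F).T
    return p["extrinsics"][:3,3],d
def atz(uv,z,p):
    o,d=ray(uv,p);return o+d*((z-o[2])/d[:,2])[:,None]
def S(pt,st):  # station->world
    x,y,a=st;c,s=np.cos(a),np.sin(a);pt=np.atleast_2d(pt)
    return np.c_[x+c*pt[:,0]-s*pt[:,1],y+s*pt[:,0]+c*pt[:,1],pt[:,2]]
E
python3 - <<'E'
from h import *
f=grab_frame("top");p=camera_params("top")
hsv=cv2.cvtColor(f,cv2.COLOR_BGR2HSV)
cv2.imwrite("pics/c1.png",cv2.resize(f[110:250,230:420],None,fx=4,fy=4,interpolation=cv2.INTER_CUBIC))
for n in("fresh0","cured0"):
    for d in search_frame("top",n):
        b=np.array(d["bbox"])*[512,384,512,384]; u=(b[:2]+b[2:])/2
        print(n,round(d["confidence"],2),u.round(1),(b[2:]-b[:2]).round(1),atz([u],30,p)[0].round(0))
for n in("tray_in","jar","bottle","knife","index_tip","lamp_bar","start_top"):
    for d in search_frame("top",n)[:2]:
        b=np.array(d["bbox"])*[512,384,512,384];print(n,round(d["confidence"],2),b.round(1))
# tray by colour
m=((hsv[...,0]>100)&(hsv[...,0]<125)&(hsv[...,1]>150)).astype(np.uint8);m[:,:100]=0
c=max(cv2.findContours(m,0,2)[0],key=cv2.contourArea)
r=cv2.minAreaRect(c);w=atz(cv2.boxPoints(r),20,p);print("tray",w.round(0),w.mean(0))
E
```

```text
fresh0 0.71 [144.1 173.7] [21.1 18. ] [578. 397.  30.]
fresh0 0.69 [179.3 162.9] [18.6 16.5] [610. 285.  30.]
fresh0 0.68 [318.4 178.9] [149.7 108.9] [ 554. -148.   30.]
fresh0 0.65 [166.5 135.3] [20.  14.1] [698. 326.  30.]
fresh0 0.63 [219.6 146.7] [19.5 21. ] [659. 158.  30.]
fresh0 0.51 [217.3 189.1] [15.4 17.7] [526. 166.  30.]
fresh0 0.26 [327. 175.] [54.3 75.9] [ 565. -175.   30.]
cured0 0.65 [305.4 164.8] [17.  16.7] [ 599. -109.   30.]
cured0 0.6 [272.9 203.7] [15.9 20. ] [479.  -6.  30.]
tray_in 0.69 [217.5  90.1 237.9 119.8]
tray_in 0.56 [147.5 212.3 235.  259.2]
jar 0.76 [218.9  92.8 239.6 121.2]
bottle 0.57 [174.3  97.4 194.1 120.8]
knife 0.78 [330.5 252.6 386.2 268.6]
lamp_bar 0.63 [299.  139.7 364.8 213.9]
start_top 0.73 [169.7 153.8 185.4 172.4]
tray [[313. 376.  20.]
 [449. 374.  20.]
 [441. 117.  20.]
 [306. 121.  20.]] [377.2034262  246.87608671  20.        ]
```

View pics/c1.png

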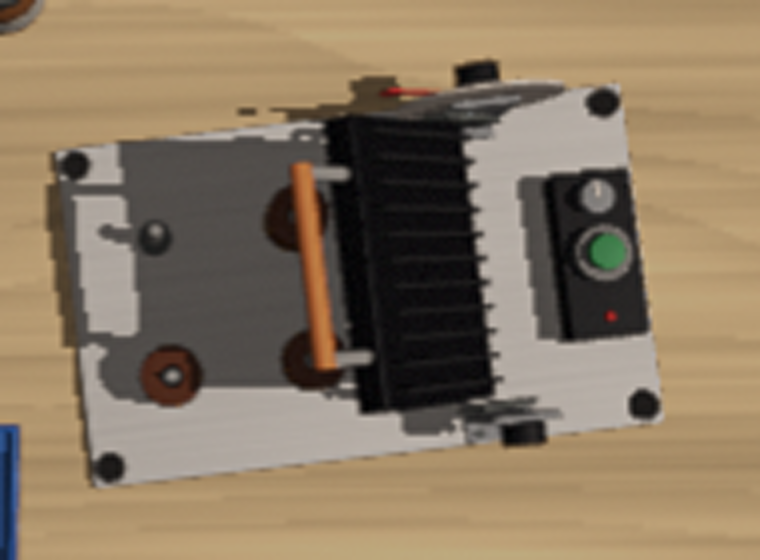

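The plate corners in the top image are (243,147), (385,131), (395,215) and (253,232). Post3 at (268,169) is empty, the cured grips stand on posts 0, 1 and 2, and the button is at (382,172). Next I fit the station pose, the lamp angle and the index angle.

Run:
```python
from h import *
p=camera_params("top");q=camera_params("scene")
k=lambda l:np.array(l)/4+[229.6,109.6]
px=k([(53,150),(620,85),(661,422),(93,487),(153,234),(172,376),(608,250)])
P=np.array([(-320,135,12),(130,135,12),(130,-135,12),(-320,-135,12),(-250,55,82),(-250,-55,82)],float)
fun=lambda s:(proj(S(P,s),p)-px[:6]).ravel()
r=least_squares(fun,[560,-130,-1.5]);print(r.x,r.fun.round(2));st=r.x;np.save("st.npy",st)
b=k([(303,167),(325,365)])
fl=lambda a:(proj(S([(-235*np.cos(a[0]),63*s,100+235*np.sin(a[0])) for s in(1,-1)],st),p)-b).ravel()
r=least_squares(fl,1.0);print("lamp",r.x,r.fun.round(1))
print("button",atz(px[6:],63,p),"posts",S([(-140,-55,12),(-140,55,12),(-250,-55,12),(-250,55,12)],st).round(1))
f=grab_frame("scene");h=cv2.cvtColor(f,cv2.COLOR_BGR2HSV)
m=((h[...,0]<8)|(h[...,0]>172))&(h[...,1]>130)&(h[...,2]>70);m[:,:80]=0;m[:,200:]=0;m[:190]=0;m[260:]=0
ys,xs=np.nonzero(m);o,d=ray(np.c_[xs,ys],q)
c,s=np.cos(st[2]),np.sin(st[2]);n=np.array([-s,c,0]);H=S([(0,130,100)],st)[0]
w=o+d*(((H-o)@n)/(d@n))[:,None]-H
X=w@[c,s,0];Z=w[:,2];print("hand n",len(xs),"rmax",np.hypot(X,Z).max())
k=np.hypot(X,Z)>40;print("index",np.median(np.arctan2(Z,-X)[k]),np.arctan2(Z,-X)[k].std())
for d in search_frame("scene","index_tip")[:2]:print(d["confidence"],np.array(d["bbox"])*[512,384,512,384])
cv2.imwrite("pics/c2.png",cv2.resize(f[150:270,80:290],None,fx=3.8,fy=3.8,interpolation=cv2.INTER_CUBIC))
for a in(0,.5,1):print(a,proj(S([(-90*np.cos(a),130,100+90*np.sin(a)),(0,130,100)],st),q))
```

```text
[ 558.05725305 -246.27675439   -1.46840971] [ 0.21 -0.   -0.24 -0.31  0.81  0.45 -0.15  0.68 -0.05 -0.93 -0.54  0.13]
lamp [0.85922866] [-0.2  0.2  0.3  0.3]
button [[ 569.37213612 -335.60241859   63.        ]] posts [[ 489.  -112.6   12. ]
 [ 598.5 -101.4   12. ]
 [ 477.8   -3.2   12. ]
 [ 587.2    8.    12. ]]
hand n 85 rmax 92.99895176821124
index 0.6748609021086673 0.48818499741580457
0 [[180.64142422 225.95814665]
 [138.83801025 228.01424796]]
0.5 [[173.46316369 210.17382217]
 [138.83801025 228.01424796]]
1 [[157.03575223 198.14205563]
 [138.83801025 228.01424796]]
```

View pics/c2.png

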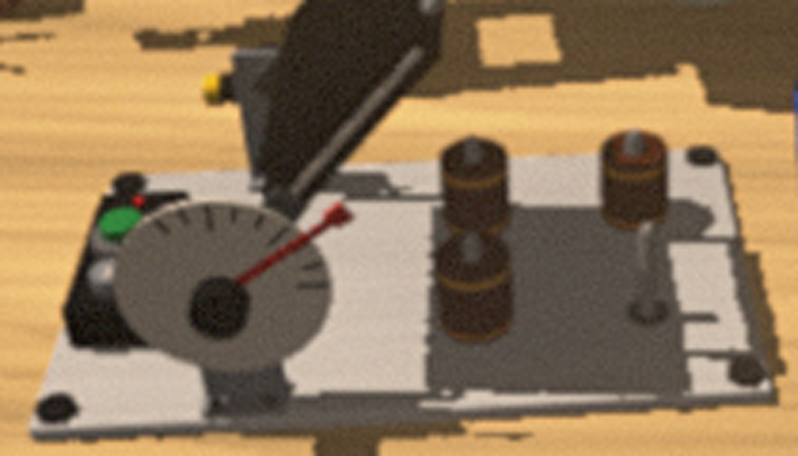

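The index hand reads about 0.67 rad and the lamp about 0.86. With yaw 0.102 the tool axes match the station's: tool x is station y, tool y is station x, and tool z points down. First I rise and turn.

```bash
cat > pos.py <<'E'
from h import *
import sys
st=np.load("st.npy");s=state();d=s["tcp_pos"]-[st[0],st[1],0];c,n=np.cos(st[2]),np.sin(st[2])
P=np.array([c*d[0]+n*d[1],-n*d[0]+c*d[1],d[2]])
print("t",round(s["clock"],1),"sta",P.round(1),"rot",(s["ee_rot"]).round(3),"F",s["contact_force"].round(1),"w",round(s["gripper_width"],1),"ff",round(s["finger_force"],1))
for a in sys.argv[1:]:
    T=np.array(eval(a),float);D=T-P;print("->",T,"units x,y,z",(np.array([D[1],D[0],-D[2]])/40).round(2),"norm",round(np.linalg.norm(D)/40,1))
E
python3 -m creep '[[[0,0,0.5],[0,0,-1],0],[[0,0,0.5],[0,0,-1],0],[[0,0,0.5],[0,0,-1],0],[[0,0,0.5],[0,0,-1],0],[[0,0,0.5],[0,0,-1],0],[[0,0,0],[0,0,0],0]]'; python3 pos.py '(-200,0,400)' '(-200,0,255)'
```

```text
clock: 1.2
tcp_pos: [171.0, -549.5, 404.6]
ee_rot: [3.131, -0.001, 0.099]
contact_force: [-0.2, 0.7, 1.3]
gripper_width: 12.2
finger_force: 0.0
t 1.2 sta [ 262.1 -416.1  404.6] rot [ 3.131e+00 -1.000e-03  9.900e-02] F [-0.2  0.7  1.3] w 12.2 ff 0.0
-> [-200.    0.  400.] units x,y,z [ 10.4  -11.55   0.11] norm 15.5
-> [-200.    0.  255.] units x,y,z [ 10.4  -11.55   3.74] norm 16.0
```

```bash
python3 -m creep '[[[0,0,0],[0.58,-0.64,0],0],[[0,0,0],[0.58,-0.64,0],0],[[0,0,0],[0.58,-0.64,0],0],[[0,0,0],[0.58,-0.64,0],0],[[0,0,0],[0.58,-0.64,0],0],[[0,0,0],[0.58,-0.64,0],0],[[0,0,0],[0.58,-0.64,0],0],[[0,0,0],[0.58,-0.64,0],0],[[0,0,0],[0.58,-0.64,0],0],[[0,0,0],[0.58,-0.64,0],0],[[0,0,0],[0.58,-0.64,0],0],[[0,0,0],[0.58,-0.64,0],0],[[0,0,0],[0.58,-0.64,0],0],[[0,0,0],[0.58,-0.64,0],0],[[0,0,0],[0.58,-0.64,0],0],[[0,0,0],[0.58,-0.64,0],0],[[0,0,0],[0.58,-0.64,0],0],[[0,0,0],[0.58,-0.64,0],0],[[0,0,0],[0,0,0],0]]' >/dev/null; python3 pos.py '(-200,0,255)'
```

```text
t 2.8 sta [-202.9    4.4  395.5] rot [-3.14e+00  1.00e-03  1.06e-01] F [ 0.1 -0.2 -0.5] w 0.2 ff 0.0
-> [-200.    0.  255.] units x,y,z [-0.11  0.07  3.51] norm 3.5
```

```bash
python3 -m creep '[[[0,0,0],[0,0,0.7],0],[[0,0,0],[0,0,0.7],0],[[0,0,0],[0,0,0.7],0],[[0,0,0],[0,0,0.7],0],[[0,0,0],[0,0,0.7],0],[[0,0,0],[0,0.4,0],0],[[0,0,0],[0,0.4,-0.2],0],[[0,0,0],[0,0.4,-0.3],0],[[0,0,0],[0,0.4,-0.3],0],[[0,0,0],[0,0.4,-0.2],0],[[0,0,0],[0,0.4,-0.2],0],[[0,0,0],[0,0.4,-0.1],0],[[0,0,0],[0,0.4,0],0],[[0,0,0],[0,0.4,0],0],[[0,0,0],[0,0.4,0],0]]' ; python3 pos.py '(55,0,300)'
```

```text
clock: 4.03
tcp_pos: [555.7, -208.7, 307.9]
ee_rot: [-3.141, 0.001, 0.102]
contact_force: [-0.0, 0.8, -0.5]
gripper_width: 0.1
finger_force: 0.0
t 4.0 sta [-37.6   1.5 307.9] rot [-3.141e+00  1.000e-03  1.020e-01] F [-0.   0.8 -0.5] w 0.1 ff 0.0
-> [ 55.   0. 300.] units x,y,z [-0.04  2.31  0.2 ] norm 2.3
```

```bash
python3 -m creep '[[[0,0,0],[0,0.4,0],0],[[0,0,0],[0,0.4,0],0],[[0,0,0],[0,0.4,0.1],0],[[0,0,0],[0,0.4,0.1],0],[[0,0,0],[0,0.4,0.1],0],[[0,0,0],[0,0.4,0.1],0],[[0,0,0],[0,0.2,0],0],[[0,0,0],[0,0,0],0]]' ; python3 pos.py
python3 - <<'E'
from h import *
f=grab_frame("scene");cv2.imwrite("pics/s2.png",f)
E
```

```text
clock: 4.7
tcp_pos: [566.2, -312.6, 291.5]
ee_rot: [-3.141, 0.001, 0.1]
contact_force: [-0.3, 0.0, -0.2]
gripper_width: 0.0
finger_force: 0.0
t 4.7 sta [ 66.8   1.3 291.5] rot [-3.141e+00  1.000e-03  1.000e-01] F [-0.3  0.  -0.2] w 0.0 ff 0.0
```

View pics/s2.png

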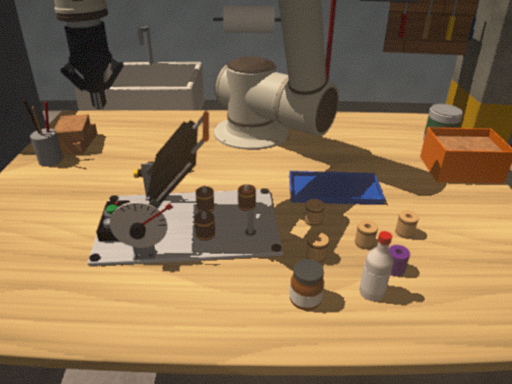

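The lamp did not move: the bar still shows at (205,125) and the gripper is at (97,100). I check the lamp angle and bar position against both cameras.

Run:
```python
from h import *
st=np.load("st.npy");q=camera_params("scene");p=camera_params("top")
for a in(.7,.86,1,1.1):
    P=S([(-235*np.cos(a),s*63,100+235*np.sin(a)) for s in(1,-1)],st);print(a,P.round(0).tolist(),proj(P,q).round(0).tolist(),proj(P,p).round(0).tolist())
print("tcp",proj(state()["tcp_pos"],q))
for t in [(-203,0,255),(-150,0,255)]: print(proj(S([t],st),q))
f=grab_frame("top");cv2.imwrite("pics/t2.png",f[60:260,130:430])
f=grab_frame("scene");cv2.imwrite("pics/s3.png",cv2.resize(f[60:260,40:300],None,fx=3,fy=3,interpolation=cv2.INTER_CUBIC))
```

```text
0.7 [[602.0, -61.0, 251.0], [477.0, -74.0, 251.0]] [[219.0, 148.0], [217.0, 123.0]] [[294.0, 154.0], [300.0, 203.0]]
0.86 [[605.0, -87.0, 278.0], [480.0, -100.0, 278.0]] [[205.0, 137.0], [206.0, 113.0]] [[305.0, 151.0], [311.0, 201.0]]
1 [[608.0, -114.0, 298.0], [482.0, -126.0, 298.0]] [[192.0, 129.0], [194.0, 105.0]] [[316.0, 149.0], [323.0, 200.0]]
1.1 [[610.0, -134.0, 309.0], [484.0, -147.0, 309.0]] [[181.0, 124.0], [184.0, 101.0]] [[325.0, 147.0], [332.0, 199.0]]
tcp [[103.73683776 122.50640483]]
[[228.33819072 132.6210532 ]]
[[204.55329342 133.51486489]]
```

View pics/s3.png

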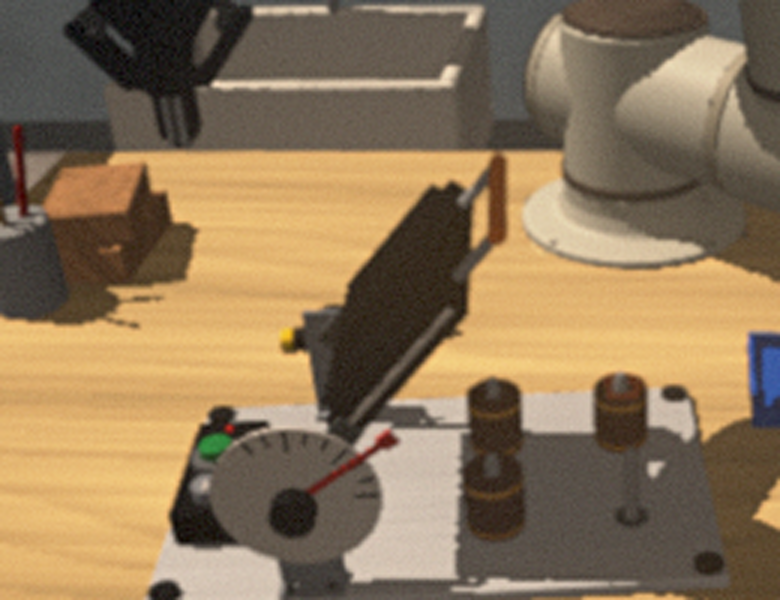

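View t2.

Run:
```python
from h import *
p=camera_params("top");q=camera_params("scene");w=camera_params("wrist")
print(proj(state()["tcp_pos"],p)-[130,60],proj(state()["tcp_pos"],p)); print(w["extrinsics"].round(2),w["intrinsics"],proj(state()["tcp_pos"],w))
f=grab_frame("wrist");g=cv2.imread("pics/t2.png");g=cv2.resize(g,(576,384));cv2.imwrite("pics/tw.png",cv2.resize(np.hstack([g,f]),(800,282)))
```

```text
[[266.09440367 104.85321149]] [[396.09440367 164.85321149]]
[[ 1.0000e-01  9.5000e-01  2.9000e-01  6.3864e+02]
 [-9.9000e-01  1.0000e-01  3.0000e-02 -3.0284e+02]
 [ 0.0000e+00 -2.9000e-01  9.6000e-01  4.7127e+02]
 [ 0.0000e+00  0.0000e+00  0.0000e+00  1.0000e+00]] [[276.30839786   0.         253.11263016]
 [  0.         276.30839786 191.7083793 ]
 [  0.           0.           1.        ]] [[253.1291623  217.53075121]]
```

View pics/tw.png

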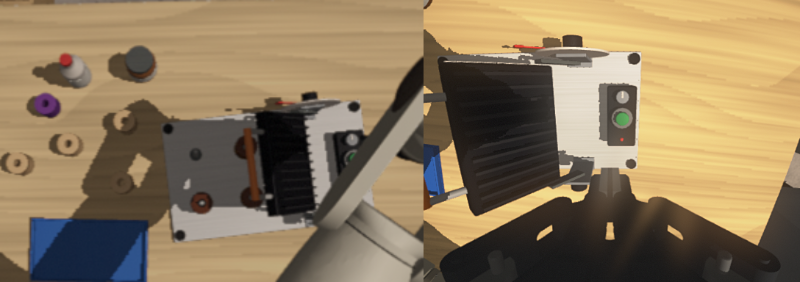

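```bash
python3 pos.py
python3 - <<'E'
from h import *
f=grab_frame("wrist");g=f.mean(2)
print("wrist rows 200-270 step2",g[200:270:2,248:258].mean(1).round(0).astype(int).tolist())
f=grab_frame("scene");g=f.mean(2)
print("scene rows 90-126",g[90:126,97:103].mean(1).round(0).astype(int).tolist())
print(g[102,80:125].astype(int).tolist())
E
```

```text
t 4.9 sta [ 64.4   1.8 293. ] rot [ 3.142e+00 -1.000e-03  1.020e-01] F [ 0.6 -0.2 -0.4] w 0.0 ff 0.0
wrist rows 200-270 step2 [210, 210, 212, 207, 205, 211, 207, 208, 208, 206, 207, 204, 204, 208, 139, 96, 98, 98, 97, 96, 95, 95, 94, 93, 91, 90, 89, 87, 85, 84, 83, 83, 81, 78, 75]
scene rows 90-126 [26, 27, 46, 46, 48, 48, 50, 51, 52, 52, 55, 54, 55, 56, 60, 57, 56, 58, 61, 86, 130, 164, 172, 175, 173, 168, 167, 171, 171, 167, 162, 163, 169, 169, 168, 165]
[83, 90, 90, 85, 90, 92, 90, 86, 86, 88, 89, 89, 76, 37, 25, 45, 64, 61, 43, 43, 65, 70, 46, 32, 34, 34, 41, 67, 85, 95, 90, 87, 88, 93, 88, 91, 95, 90, 91, 92, 93, 87, 89, 92, 90]
```

Scene and wrist both put the fingertip about 42 mm above the reported TCP, at scene (100,109) against a predicted (104,122). That explains the miss. I go back and push with the TCP about 42 mm lower, watching the force.

```bash
python3 -m creep '[[[0,0,0],[0,-0.3,-0.8],0],[[0,0,0],[0,-0.7,-0.4],0],[[0,0,0],[0,-0.8,0],0],[[0,0,0],[0,-0.8,0],0],[[0,0,0],[0,-0.8,0],0],[[0,0,0],[0,-0.8,0],0],[[0,0,0],[0,-0.8,0],0],[[0,0,0],[0,-0.8,0],0],[[0,0,0],[0,-0.8,0.3],0],[[0,0,0],[0,-0.2,0.8],0],[[0,0,0],[0,0,0.8],0],[[0,0,0],[0,0,0.8],0],[[0,0,0],[0,0,0.5],0],[[0,0,0],[0,0,0],0]]' >/dev/null; python3 pos.py;
python3 -m creep '[[[0,0,0],[0,0.4,0],0],[[0,0,0],[0,0.4,-0.1],0],[[0,0,0],[0,0.4,-0.3],0],[[0,0,0],[0,0.4,-0.3],0],[[0,0,0],[0,0.4,-0.2],0]]' ; python3 pos.py
python3 - <<'E'
from h import *
f=grab_frame("scene");cv2.imwrite("pics/s4.png",cv2.resize(f[60:260,40:300],None,fx=3,fy=3,interpolation=cv2.INTER_CUBIC))
print(proj(state()["tcp_pos"],camera_params("scene")))
E
```

```text
t 6.2 sta [-2.081e+02  2.000e-01  2.087e+02] rot [-3.14   0.005  0.103] F [-0.4 -0.1 -1. ] w -0.2 ff 0.0
clock: 6.58
tcp_pos: [547.1, -119.2, 251.8]
ee_rot: [-3.141, -0.003, 0.103]
contact_force: [-2.7, 13.7, 10.6]
gripper_width: 0.1
finger_force: 6.9
t 6.6 sta [-127.5    2.1  251.8] rot [-3.141e+00 -3.000e-03  1.030e-01] F [-2.7 13.7 10.6] w 0.1 ff 6.9
[[193.23638728 135.2370068 ]]
```

View pics/s4.png

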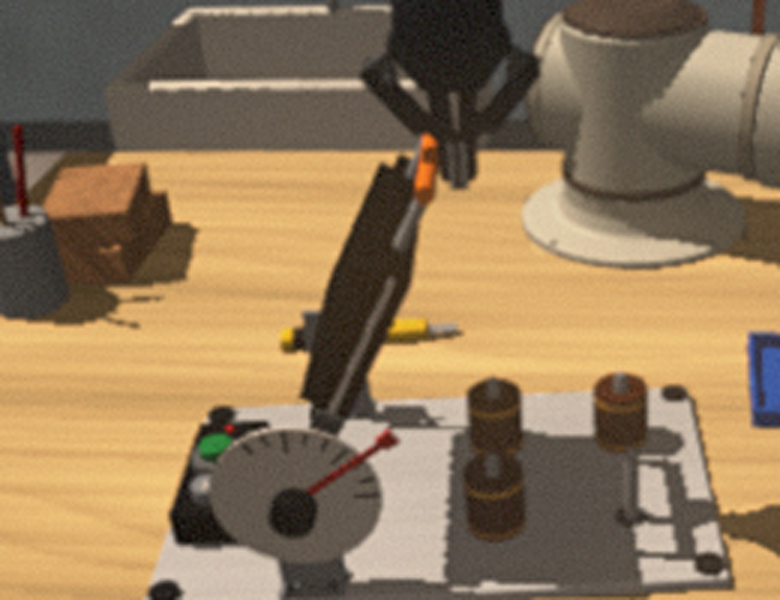

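The lamp now moves, with the bar at crop (427,170) and the fingertip at (460,187). I keep pushing.

```bash
python3 -m creep '[[[0,0,0],[0,0.4,-0.2],0],[[0,0,0],[0,0.4,-0.2],0],[[0,0,0],[0,0.4,-0.1],0],[[0,0,0],[0,0.4,0],0],[[0,0,0],[0,0.4,0],0],[[0,0,0],[0,0.4,0],0],[[0,0,0],[0,0.4,0],0],[[0,0,0],[0,0.4,0],0],[[0,0,0],[0,0.4,0.1],0],[[0,0,0],[0,0.4,0.1],0],[[0,0,0],[0,0.4,0.1],0],[[0,0,0],[0,0.2,0],0],[[0,0,0],[0,0,0],0]]' |grep force; python3 pos.py; 
python3 -m creep '[[[0,0,0],[0,-0.5,0],0.5],[[0,0,0],[0,-0.5,-0.5],1],[[0,0,0],[0,-0.8,0],1],[[0,0,0],[0,-0.8,0],1],[[0,0,0],[0,-0.8,0],1],[[0,0,0],[0,-0.8,0],1],[[0,0,0],[0,-0.8,0],1],[[0,0,0],[0,-0.5,0],1],[[0,0,0],[0,0,0],1],[[0,0,0],[0,0,0],1]]' |grep force; python3 pos.py '(-140,55,200)' '(-250,-55,200)'
python3 - <<'E'
from h import *
st=np.load("st.npy");q=camera_params("scene");f=grab_frame("scene");h=cv2.cvtColor(f,cv2.COLOR_BGR2HSV)
m=(h[...,0]>5)&(h[...,0]<14)&(h[...,1]>190)&(h[...,2]>110);m[:,300:]=0;m[150:]=0
ys,xs=np.nonzero(m);print("orange",len(xs),xs.mean(),ys.mean())
for a in(1.6,1.7,1.8,1.9,2):print(a,proj(S([(-235*np.cos(a),0,100+235*np.sin(a))],st),q))
g=grab_frame("wrist");s=state();p=camera_params("wrist");print(proj(s["tcp_pos"],p),proj(s["tcp_pos"]+[0,0,40],p))
for n in range(4):
    x,y=[(-140,-55),(-140,55),(-250,-55),(-250,55)][n];print(n,proj(S([(x,y,82)],st),p))
cv2.imwrite("pics/w1.png",np.hstack([cv2.resize(g,(480,360)),cv2.resize(f[60:240,50:210],(320,360))]))
E
```

```text
contact_force: [0.1, -0.1, 0.6]
finger_force: 0.0
t 7.7 sta [ 58.3   1.4 256.4] rot [-3.141  0.     0.101] F [ 0.1 -0.1  0.6] w 0.0 ff 0.0
contact_force: [0.0, -0.0, 0.1]
finger_force: 0.0
t 8.6 sta [-164.1    1.8  277.5] rot [ 3.141e+00 -1.000e-03  1.040e-01] F [ 0.  -0.   0.1] w 85.4 ff 0.0
-> [-140.   55.  200.] units x,y,z [1.33 0.6  1.94] norm 2.4
-> [-250.  -55.  200.] units x,y,z [-1.42 -2.15  1.94] norm 3.2
orange 120 93.73333333333333 108.875
1.6 [[128.09084116 102.36099787]]
1.7 [[117.12748614 103.66306095]]
1.8 [[106.53859123 106.00136609]]
1.9 [[ 96.47371511 109.33471822]]
2 [[ 87.06970801 113.60386496]]
[[253.10143496 217.52523615]] [[253.20720781 244.66907622]]
0 [[268.80544341 202.86532197]]
1 [[270.01029392 123.95037125]]
2 [[191.99205999 202.96871016]]
3 [[186.79494697 124.28555977]]
```

View pics/w1.png

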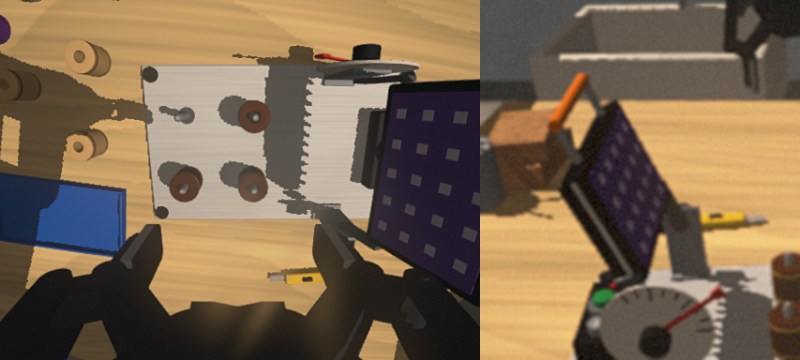

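The lamp is at about 1.92 (orange bar at crop (570,95)), so step 1 is met. The wrist view shows the post3 tip near (182,114), cured grips at (255,117), (253,184) and (186,184), and plate corners at (140,66) and (155,218). I test which pose offset explains the view.

Run:
```python
from h import *
st=np.load("st.npy");p=camera_params("wrist");E0=p["extrinsics"].copy()
T=camera_params("top")
px=np.array([(140,66),(155,218),(125,189)])/.9375
tr=atz([(235,215.5)],20,T)[0]
P=np.vstack([S([(-320,135,12),(-320,-135,12)],st)])
for h in(0,20,40):
    p["extrinsics"]=E0.copy();p["extrinsics"][2,3]+=h;print(h,proj(P,p).round(1).tolist())
print("obs",px.round(1).tolist())
# detect plate in the wrist image for better points: fresh grips seen
p["extrinsics"]=E0
grab_frame("wrist")
fr=np.array([(578,397),(610,285),(659,158),(526,166)],float)
for d in search_frame("wrist","fresh0")+search_frame("wrist","cured0"):
    b=np.array(d["bbox"])*[512,384,512,384];print(round(d["confidence"],2),b.round(0),((b[:2]+b[2:])/2).round(0))
for h in(0,40):
    p["extrinsics"]=E0.copy();p["extrinsics"][2,3]+=h;print(h,proj(np.c_[fr,np.full(4,30)],p).round(0).tolist(),proj(S([(-140,-55,40),(-140,55,40),(-250,-55,40)],st),p).round(0).tolist())
```

```text
0 [[148.1, 68.1], [164.0, 232.8]]
20 [[152.7, 69.8], [167.3, 228.1]]
40 [[156.9, 71.4], [170.3, 223.8]]
obs [[149.3, 70.4], [165.3, 232.5], [133.3, 201.6]]
0.97 [  0.  76.  45. 108.] [22. 92.]
0.94 [ 69.  41. 118.  84.] [93. 63.]
0.73 [ 68. 138. 118. 171.] [ 93. 154.]
0.73 [ 2. 15. 10. 48.] [ 6. 31.]
0.91 [255. 110. 285. 140.] [270. 125.]
0.7 [181. 178. 216. 216.] [198. 197.]
0.69 [254. 173. 285. 216.] [270. 194.]
0 [[-44.0, 109.0], [16.0, 92.0], [95.0, 63.0], [94.0, 153.0]] [[267.0, 194.0], [268.0, 122.0], [198.0, 194.0]]
40 [[-22.0, 108.0], [35.0, 93.0], [108.0, 67.0], [106.0, 149.0]] [[266.0, 187.0], [267.0, 121.0], [202.0, 187.0]]
```

The reported pose and wrist calibration fit at h=0, so the real fingertips simply sit about 40 mm behind the nominal TCP. I'll allow for this in z. Now the targets in station coordinates.

```bash
cat > tg.py <<'E'
from h import *
st=np.load("st.npy")
def W2S(P):
    d=np.atleast_2d(P)[:,:2]-st[:2];c,n=np.cos(st[2]),np.sin(st[2]);return np.c_[c*d[:,0]+n*d[:,1],-n*d[:,0]+c*d[:,1]]
E
python3 -m creep '[[[0,0,0],[0.44,0.2,0.6],1],[[0,0,0],[0.44,0.2,0.7],1],[[0,0,0],[0.45,0.2,0.7],1],[[0,0,0],[0,0,0.8],1],[[0,0,0],[0,0,0.8],1],[[0,0,0],[0,0,0.8],1],[[0,0,0],[0,0,0.6],1],[[0,0,0],[0,0,0],1],[[0,0,0],[0,0,0],1]]' >/dev/null;python3 pos.py '(-140,55,0)'
python3 - <<'E'
from tg import *
t=np.array([377.2,246.9]);u=np.array([7,255])/255.1  # long axis
for k in(85,0,-85):print("tray",k,W2S([t+k*u]).round(0))
print("fresh",W2S([(578,397),(610,285),(659,158),(526,166)]).round(0).tolist())
T=camera_params("top");print("jar,bottle",W2S(atz([(229,105)],85,T)),W2S(atz([(178,101)],160,T)))
p=camera_params("wrist");f=grab_frame("wrist")
h=cv2.cvtColor(f,cv2.COLOR_BGR2HSV)
print("tip1",proj(S([(-140,55,82)],st),p),proj(S([(-140,55,67)],st),p))
for d in search_frame("wrist","cured0")[:2]:print(d["confidence"],np.array(d["bbox"])*[512,384,512,384])
cv2.imwrite("pics/w2.png",f)
E
```

```text
t 9.6 sta [-138.6   54.5   76.1] rot [-3.141e+00  2.000e-03  1.010e-01] F [0.3 0.2 0.9] w 85.1 ff 0.0
-> [-140.   55.    0.] units x,y,z [ 0.01 -0.04  1.9 ] norm 1.9
tray 85 [[-593. -118.]]
tray 0 [[-509. -130.]]
tray -85 [[-425. -141.]]
fresh [[-638.0, 86.0], [-523.0, 106.0], [-392.0, 142.0], [-413.0, 10.0]]
jar,bottle [[-344.51166985  255.56746541]] [[-482.7109198   264.87343211]]
tip1 [[250.98214194 220.1430373 ]] [[251.13000004 212.09827413]]
0.74 [227.9936 274.0992 278.5792 328.2816]
0.65 [220.9792 167.8848 286.0032 240.4992]
```

View pics/w2.png

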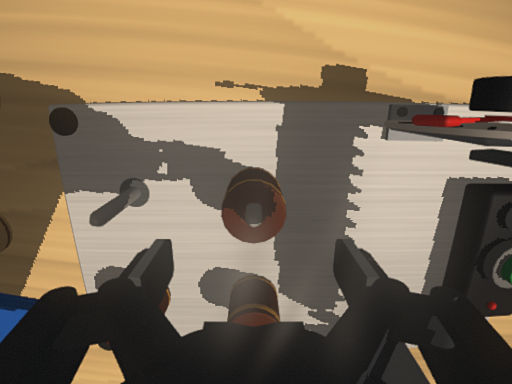

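The grip top is at (254,215), midway between the fingers at columns 172 and 335. It is about 4 mm further out along station y. I descend and grip.

```bash
python3 -m creep '[[[0,0,0],[0.05,0,0.5],1],[[0,0,0],[0.05,0,0.5],1],[[0,0,0],[0,0,0.5],1],[[0,0,0],[0,0,0.5],1],[[0,0,0],[0,0,0.1],1],[[0,0,0],[0,0,0],1]]';python3 pos.py;  python3 -m creep '[[[0,0,0],[0,0,0],0],[[0,0,0],[0,0,0],0],[[0,0,0],[0,0,0],0],[[0,0,0],[0,0,0],0],[[0,0,0],[0,0,0],0],[[0,0,0],[0,0,0],0]]';python3 pos.py
```

```text
clock: 10.15
tcp_pos: [602.7, -102.1, -6.9]
ee_rot: [-3.141, 0.0, 0.102]
contact_force: [0.1, -0.2, -0.2]
gripper_width: 85.3
finger_force: 0.0
t 10.2 sta [-138.8   59.1   -6.9] rot [-3.141  0.     0.102] F [ 0.1 -0.2 -0.2] w 85.3 ff 0.0
clock: 10.65
tcp_pos: [603.4, -102.2, -5.6]
ee_rot: [3.141, -0.002, 0.102]
contact_force: [-1.9, -0.3, 11.8]
gripper_width: 47.2
finger_force: 61.1
t 10.7 sta [-138.6   59.8   -5.6] rot [ 3.141e+00 -2.000e-03  1.020e-01] F [-1.9 -0.3 11.8] w 47.2 ff 61.1
```

```bash
python3 -m creep '[[[0,0,0],[0,0,-0.6],0],[[0,0,0],[0,0,-0.7],0],[[0,0,0],[0,0,-0.7],0],[[0,0,0],[0,0,-0.7],0],[[0,0,0],[-0.1,-0.3,-0.2],0],[[0,0,0],[-0.3,-0.76,0],0],[[0,0,0],[-0.3,-0.76,0],0],[[0,0,0],[-0.3,-0.76,0],0],[[0,0,0],[-0.3,-0.76,0],0],[[0,0,0],[-0.3,-0.76,0],0],[[0,0,0],[-0.3,-0.76,0],0],[[0,0,0],[-0.3,-0.76,0],0],[[0,0,0],[-0.3,-0.76,0],0],[[0,0,0],[-0.3,-0.76,0],0],[[0,0,0],[-0.3,-0.76,0],0],[[0,0,0],[-0.3,-0.76,0],0],[[0,0,0],[-0.3,-0.76,0],0],[[0,0,0],[-0.3,-0.76,0],0],[[0,0,0],[-0.3,-0.76,0],0],[[0,0,0],[0,0,0],0]]'|grep force;python3 pos.py '(-593,-118,60)' '(-593,-118,-12)'
```

```text
contact_force: [1.1, 0.2, -1.0]
finger_force: 61.9
t 12.3 sta [-580.8 -115.1  108.9] rot [-3.14  -0.     0.105] F [ 1.1  0.2 -1. ] w 47.0 ff 61.9
-> [-593. -118.   60.] units x,y,z [-0.07 -0.3   1.22] norm 1.3
-> [-593. -118.  -12.] units x,y,z [-0.07 -0.3   3.02] norm 3.0
```

```bash
python3 -m creep '[[[0,0,0],[-0.04,-0.15,0.5],0],[[0,0,0],[-0.03,-0.15,0.6],0],[[0,0,0],[0,0,0.6],0],[[0,0,0],[0,0,0.6],0],[[0,0,0],[0,0,0.4],0],[[0,0,0],[0,0,0.2],0],[[0,0,0],[0,0,0.05],0],[[0,0,0],[0,0,0],0]]'|grep force;python3 pos.py; python3 -m creep '[[[0,0,0],[0,0,0],0.7],[[0,0,0],[0,0,0],0.7],[[0,0,0],[0,0,0],0.7],[[0,0,0],[0,0,-0.3],0.75],[[0,0,0],[0,0,-0.7],0.8],[[0,0,0],[0,0,-0.7],1],[[0,0,0],[0,0,-0.8],1],[[0,0,0],[0,0,-0.5],1],[[0,0,0],[0,0,0],1]]'|grep width;python3 pos.py '(-140,-55,100)'
python3 - <<'E'
from tg import *
f=grab_frame("wrist");cv2.imwrite("pics/w3.png",f)
E
```

```text
contact_force: [0.4, 0.5, -0.9]
finger_force: 61.9
t 13.0 sta [-588.7 -115.5   -9.2] rot [-3.142  0.     0.102] F [ 0.4  0.5 -0.9] w 47.1 ff 61.9
gripper_width: 85.9
t 13.7 sta [-589.6 -113.7  115.6] rot [-3.138 -0.006  0.102] F [0.8 0.4 1.1] w 85.9 ff 0.0
-> [-140.  -55.  100.] units x,y,z [ 1.47 11.24  0.39] norm 11.3
```

View pics/w3.png

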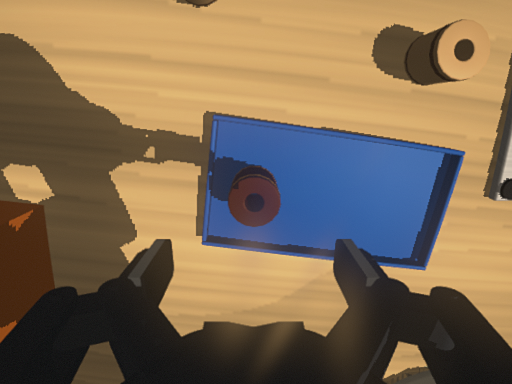

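The first cured grip stands upright in the tray at (255,200). Next is post 0.

```bash
python3 -m creep '[[[0,0,0],[0.11,0.8,0],1],[[0,0,0],[0.11,0.8,0],1],[[0,0,0],[0.11,0.8,0],1],[[0,0,0],[0.11,0.8,0],1],[[0,0,0],[0.11,0.8,0],1],[[0,0,0],[0.11,0.8,0],1],[[0,0,0],[0.11,0.8,0],1],[[0,0,0],[0.11,0.8,0],1],[[0,0,0],[0.11,0.8,0],1],[[0,0,0],[0.11,0.8,0],1],[[0,0,0],[0.11,0.8,0],1],[[0,0,0],[0.11,0.8,0],1],[[0,0,0],[0.11,0.8,0],1],[[0,0,0],[0.11,0.8,0],1],[[0,0,0],[0,0,0],1],[[0,0,0],[0,0,0.3],1]]'|grep force;python3 pos.py '(-139,-52,-6)'
python3 - <<'E'
from tg import *
p=camera_params("wrist");grab_frame("wrist")
print(proj(S([(-140,-55,67),(-140,-55,40),(-140,-55,82)],st),p).round(0).tolist())
for d in search_frame("wrist","cured0")[:3]:
    b=np.array(d["bbox"])*[512,384,512,384];print(d["confidence"],b.round(0),(b[:2]+b[2:])/2)
E
```

```text
contact_force: [0.6, -0.1, 0.8]
finger_force: 0.0
t 15.1 sta [-139.   -53.8   98.9] rot [ 3.141e+00 -1.000e-03  9.900e-02] F [ 0.6 -0.1  0.8] w 85.6 ff 0.0
-> [-139.  -52.   -6.] units x,y,z [0.04 0.   2.62] norm 2.6
[[252.0, 204.0], [252.0, 194.0], [252.0, 211.0]]
0.66 [ 93. 165. 167. 234.] [129.9456 199.6032]
0.62 [229. 164. 283. 235.] [255.9488 199.0464]
```

```bash
python3 -m creep '[[[0,0,0],[0.04,0,0.6],1],[[0,0,0],[0.0,0,0.6],1],[[0,0,0],[0,0,0.6],1],[[0,0,0],[0,0,0.5],1],[[0,0,0],[0,0,0.3],1],[[0,0,0],[0,0,0],0],[[0,0,0],[0,0,0],0],[[0,0,0],[0,0,0],0],[[0,0,0],[0,0,0],0],[[0,0,0],[0,0,0],0],[[0,0,0],[0,0,0],0]]'|grep force;python3 pos.py;  python3 -m creep '[[[0,0,0],[0,0,-0.6],0],[[0,0,0],[0,0,-0.7],0],[[0,0,0],[0,0,-0.7],0],[[0,0,0],[0,0,-0.7],0],[[0,0,0],[-0.1,-0.4,-0.2],0],[[0,0,0],[-0.17,-0.8,0],0],[[0,0,0],[-0.17,-0.8,0],0],[[0,0,0],[-0.17,-0.8,0],0],[[0,0,0],[-0.17,-0.8,0],0],[[0,0,0],[-0.17,-0.8,0],0],[[0,0,0],[-0.17,-0.8,0],0],[[0,0,0],[-0.17,-0.8,0],0],[[0,0,0],[-0.17,-0.8,0],0],[[0,0,0],[-0.17,-0.8,0],0],[[0,0,0],[-0.17,-0.8,0],0],[[0,0,0],[-0.17,-0.4,0],0],[[0,0,0],[0,0,0],0]]'|grep force;python3 pos.py '(-509,-130,-12)'
```

```text
contact_force: [-1.0, 3.1, 8.0]
finger_force: 62.0
t 16.1 sta [-140.6  -51.9   -4.2] rot [ 3.141e+00 -2.000e-03  1.020e-01] F [-1.   3.1  8. ] w 46.4 ff 62.0
contact_force: [1.2, -0.5, -0.9]
finger_force: 65.4
t 17.6 sta [-495.5 -132.4  111.2] rot [-3.141e+00 -1.000e-03  1.050e-01] F [ 1.2 -0.5 -0.9] w 46.3 ff 65.4
-> [-509. -130.  -12.] units x,y,z [ 0.06 -0.34  3.08] norm 3.1
```

```bash
python3 -m creep '[[[0,0,0],[0.03,-0.15,0.5],0],[[0,0,0],[0.03,-0.15,0.6],0],[[0,0,0],[0,0,0.6],0],[[0,0,0],[0,0,0.6],0],[[0,0,0],[0,0,0.4],0],[[0,0,0],[0,0,0.25],0],[[0,0,0],[0,0,0.05],0],[[0,0,0],[0,0,0],0]]'|grep force;python3 pos.py; python3 -m creep '[[[0,0,0],[0,0,0],0.7],[[0,0,0],[0,0,0],0.7],[[0,0,0],[0,0,0],0.7],[[0,0,0],[0,0,-0.3],0.75],[[0,0,0],[0,0,-0.7],0.8],[[0,0,0],[0,0,-0.7],1],[[0,0,0],[0,0,-0.7],1],[[0,0,0],[0,0,-0.4],1],[[0,0,0],[0.2,0.7,0],1],[[0,0,0],[0.25,0.8,0],1],[[0,0,0],[0.25,0.8,0],1],[[0,0,0],[0.25,0.8,0],1],[[0,0,0],[0.25,0.8,0],1],[[0,0,0],[0.25,0.8,0],1],[[0,0,0],[0.25,0.8,0],1],[[0,0,0],[0.25,0.8,0],1],[[0,0,0],[0,0,0],1]]'|grep width;python3 pos.py '(-249,-52,-6)'
python3 - <<'E'
from tg import *
p=camera_params("wrist");grab_frame("wrist")
print(proj(S([(-250,-55,40)],st),p).round(0).tolist())
for d in search_frame("wrist","cured0")[:3]:
    b=np.array(d["bbox"])*[512,384,512,384];print(d["confidence"],b.round(0),(b[:2]+b[2:])/2)
E
```

```text
contact_force: [-0.7, -0.2, -0.4]
finger_force: 65.4
t 18.2 sta [-504.5 -128.7   -9.2] rot [-3.142  0.     0.102] F [-0.7 -0.2 -0.4] w 46.4 ff 65.4
gripper_width: 85.9
t 19.6 sta [-248.   -49.6  103. ] rot [ 3.14e+00 -1.00e-03  9.90e-02] F [-0.5  1.3  0.6] w 85.9 ff 0.0
-> [-249.  -52.   -6.] units x,y,z [-0.06 -0.02  2.73] norm 2.7
[[251.0, 197.0]]
0.72 [  3. 232.  53. 298.] [ 27.9552 265.1328]
0.68 [226. 169. 282. 236.] [253.9008 202.5024]
```

```bash
python3 -m creep '[[[0,0,0],[-0.06,0,0.6],1],[[0,0,0],[0.0,0,0.6],1],[[0,0,0],[0,0,0.6],1],[[0,0,0],[0,0,0.6],1],[[0,0,0],[0,0,0.3],1],[[0,0,0],[0,0,0],0],[[0,0,0],[0,0,0],0],[[0,0,0],[0,0,0],0],[[0,0,0],[0,0,0],0],[[0,0,0],[0,0,0],0],[[0,0,0],[0,0,0],0]]'|grep force;python3 pos.py;  python3 -m creep '[[[0,0,0],[0,0,-0.6],0],[[0,0,0],[0,0,-0.7],0],[[0,0,0],[0,0,-0.7],0],[[0,0,0],[0,0,-0.7],0],[[0,0,0],[-0.2,-0.4,-0.2],0],[[0,0,0],[-0.4,-0.8,0],0],[[0,0,0],[-0.4,-0.8,0],0],[[0,0,0],[-0.4,-0.8,0],0],[[0,0,0],[-0.4,-0.8,0],0],[[0,0,0],[-0.4,-0.8,0],0],[[0,0,0],[0,0,0],0],[[0,0,0],[0,0,0],0]]'|grep force;python3 pos.py '(-425,-139,-12)'
```

```text
contact_force: [-1.4, -15.1, 9.1]
finger_force: 61.8
t 20.6 sta [-251.   -52.2   -3.2] rot [ 3.138e+00 -3.000e-03  1.020e-01] F [ -1.4 -15.1   9.1] w 47.2 ff 61.8
contact_force: [-0.0, 1.1, 0.0]
finger_force: 65.9
t 21.6 sta [-430.3 -141.6  112. ] rot [-3.141e+00 -3.000e-03  1.060e-01] F [-0.   1.1  0. ] w 47.1 ff 65.9
-> [-425. -139.  -12.] units x,y,z [0.07 0.13 3.1 ] norm 3.1
```

```bash
python3 -m creep '[[[0,0,0],[0.03,0.07,0.5],0],[[0,0,0],[0.04,0.07,0.6],0],[[0,0,0],[0,0,0.6],0],[[0,0,0],[0,0,0.6],0],[[0,0,0],[0,0,0.4],0],[[0,0,0],[0,0,0.25],0],[[0,0,0],[0,0,0.08],0],[[0,0,0],[0,0,0],0]]'|grep force;python3 pos.py; python3 -m creep '[[[0,0,0],[0,0,0],0.7],[[0,0,0],[0,0,0],0.7],[[0,0,0],[0,0,0],0.7],[[0,0,0],[0,0,-0.3],0.75],[[0,0,0],[0,0,-0.7],0.8],[[0,0,0],[0,0,-0.7],1],[[0,0,0],[0,0,-0.7],1],[[0,0,0],[0,0,-0.4],1],[[0,0,0],[0.7,0.05,0],1],[[0,0,0],[0.8,0.05,0],1],[[0,0,0],[0.8,0.05,0],1],[[0,0,0],[0.8,0.05,0],1],[[0,0,0],[0.7,0.05,0],1],[[0,0,0],[0,0,0],1]]'|grep width;python3 pos.py '(-412,13,-17)'
cat > lk.py <<'E'
from tg import *
import sys
p=camera_params("wrist");grab_frame("wrist")
for d in search_frame("wrist",sys.argv[1]):
    b=np.array(d["bbox"])*[512,384,512,384];u=(b[:2]+b[2:])/2
    if d["confidence"]>.4:print(round(d["confidence"],2),b.round(0),"sta",W2S(atz([u],float(sys.argv[2]),p))[0].round(0))
E
python3 lk.py fresh0 28;python3 lk.py cured0 33
```

```text
contact_force: [-0.8, 0.6, -0.6]
finger_force: 65.8
t 22.3 sta [-422.6 -137.8   -9.8] rot [ 3.141 -0.     0.101] F [-0.8  0.6 -0.6] w 46.8 ff 65.8
gripper_width: 85.1
t 23.5 sta [-412.2   17.3  100.9] rot [ 3.142e+00 -1.000e-03  1.010e-01] F [0.4 0.8 0.7] w 85.1 ff 0.0
-> [-412.   13.  -17.] units x,y,z [-0.11  0.    2.95] norm 2.9
0.92 [244.   0. 309.  79.] sta [-392.  146.]
0.85 [  1.  98.  53. 156.] sta [-622.   77.]
0.84 [220. 169. 276. 230.] sta [-417.    6.]
0.77 [ 58.   0. 107.  15.] sta [-553.  174.]
0.56 [ 81.  54. 163. 121.] sta [-526.  109.]
0.95 [161. 287. 194. 336.] sta [-495. -124.]
0.86 [222. 293. 265. 328.] sta [-423. -123.]
0.69 [ 78. 273. 106. 295.] sta [-585.  -91.]
```

```bash
python3 -m creep '[[[0,0,0],[-0.1,-0.07,0.6],1],[[0,0,0],[-0.1,0,0.6],1],[[0,0,0],[0,0,0.6],1],[[0,0,0],[0,0,0.6],1],[[0,0,0],[0,0,0.4],1],[[0,0,0],[0,0,0.1],1],[[0,0,0],[0,0,0.0],1]]'|grep force;python3 pos.py;python3 -m creep '[[[0,0,0],[0,0,0],0],[[0,0,0],[0,0,0],0],[[0,0,0],[0,0,0],0],[[0,0,0],[0,0,0],0],[[0,0,0],[0,0,0],0],[[0,0,0],[0,0,0],0]]'|grep force;python3 pos.py
python3 - <<'E'
from tg import *
f=grab_frame("wrist");p=camera_params("wrist");s=state()
cv2.imwrite("pics/w4.png",cv2.resize(f[140:290,170:340],None,fx=3.5,fy=3.5,interpolation=cv2.INTER_CUBIC))
# post1 tip seen in w2 : camera pose then = current shifted
E=p["extrinsics"];off=np.array(E[:3,3])-s["tcp_pos"]
from copy import deepcopy
q=deepcopy(p);q["extrinsics"][:3,3]=S([(-138.6,54.5,76.1)],st)[0]+off
print("post1 tip",W2S(atz([(254,213)],82,q)), "grip top",W2S(atz([(254,210.5)],67,q)))
for h in(50,60,70,80):print(h,proj(s["tcp_pos"]+[0,0,h],p))
E
```

```text
contact_force: [0.6, 0.2, -0.6]
finger_force: 0.0
t 24.3 sta [-415.9    4.5  -15. ] rot [-3.142e+00  1.000e-03  1.020e-01] F [ 0.6  0.2 -0.6] w 85.4 ff 0.0
contact_force: [-2.9, -0.5, 12.2]
finger_force: 61.3
t 24.8 sta [-415.9    6.4  -13.1] rot [-3.141e+00 -2.000e-03  1.020e-01] F [-2.9 -0.5 12.2] w 46.5 ff 61.3
post1 tip [[-138.01937127   60.13187572]] grip top [[-137.96251193   56.28177962]]
50 [[253.21665031 253.50012252]]
60 [[253.24024905 263.71591385]]
70 [[253.26737678 275.45593175]]
80 [[253.29886554 289.07854713]]
```

View pics/w4.png

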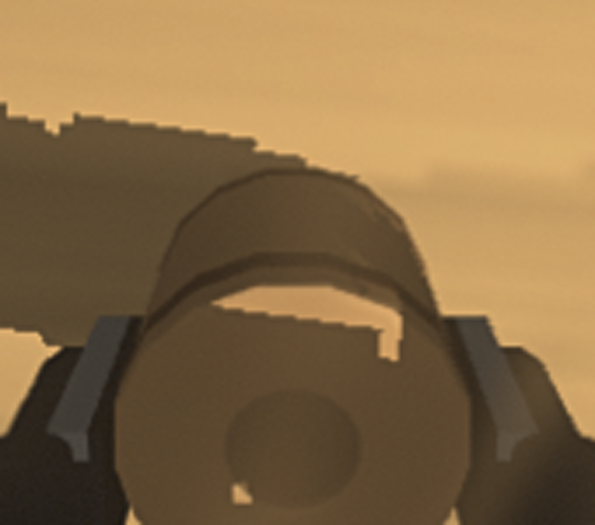

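The held grip's bore is centred at about (253,269) in the wrist image, so its axis is about 2 mm towards +y from the TCP. I carry it over post 3.

```bash
python3 -m creep '[[[0,0,0],[0,0,-0.7],0],[[0,0,0],[0,0,-0.7],0],[[0,0,0],[0,0,-0.7],0],[[0,0,0],[0,0,-0.6],0],[[0,0,0],[0.22,0.75,0],0],[[0,0,0],[0.22,0.8,0],0],[[0,0,0],[0.22,0.8,0],0],[[0,0,0],[0.22,0.8,0],0],[[0,0,0],[0.2,0.7,0],0],[[0,0,0],[0.08,0.3,0],0],[[0,0,0],[0,0,0],0],[[0,0,0],[0,0,0],0]]'|grep force;python3 pos.py '(-250,52,-1)'
```

```text
contact_force: [-0.4, 0.9, -1.3]
finger_force: 61.8
t 25.8 sta [-249.6   51.7   93.5] rot [-3.141 -0.     0.101] F [-0.4  0.9 -1.3] w 46.5 ff 61.8
-> [-250.   52.   -1.] units x,y,z [ 0.01 -0.01  2.36] norm 2.4
```

```bash
python3 -m creep '[[[0,0,0],[0,0,0.3],0],[[0,0,0],[0,0,0.3],0],[[0,0,0],[0,0,0.3],0],[[0,0,0],[0,0,0.1],0],[[0,0,0],[0,0,0],0]]'|grep force;python3 pos.py '(-250,52,-1)'
```

```text
contact_force: [0.3, 0.4, -0.1]
finger_force: 61.8
t 26.2 sta [-250.5   50.8   51.4] rot [-3.141e+00  3.000e-03  1.020e-01] F [ 0.3  0.4 -0.1] w 46.7 ff 61.8
-> [-250.   52.   -1.] units x,y,z [0.03 0.01 1.31] norm 1.3
```

```bash
python3 -m creep '[[[0,0,0],[0.02,0,0.4],0],[[0,0,0],[0,0,0.4],0],[[0,0,0],[0,0,0.35],0],[[0,0,0],[0,0,0.15],0],[[0,0,0],[0,0,0],0],[[0,0,0],[0,0,0],0]]'|grep force;python3 pos.py; python3 -m creep '[[[0,0,0],[0,0,0],0.75],[[0,0,0],[0,0,0],0.8],[[0,0,0],[0,0,0],1],[[0,0,0],[0,0,-0.4],1],[[0,0,0],[0,0,-0.7],1],[[0,0,0],[0,0,-0.8],1],[[0,0,0],[0,0,-0.7],1],[[0,0,0],[0.3,-0.5,0],1],[[0,0,0],[0.5,-0.7,0],1],[[0,0,0],[0.5,-0.7,0],1],[[0,0,0],[0.5,-0.7,0],1],[[0,0,0],[0.5,-0.7,0],1],[[0,0,0],[0.1,-0.3,0],1],[[0,0,0],[0,0,0],1]]'|grep width;python3 pos.py '(-394,142,-15)'; python3 lk.py fresh0 28
```

```text
contact_force: [0.6, -0.8, -0.6]
finger_force: 61.8
t 26.7 sta [-249.9   52.8    1.8] rot [-3.142 -0.     0.102] F [ 0.6 -0.8 -0.6] w 46.2 ff 61.8
gripper_width: 85.5
t 27.9 sta [-396.5  149.4  105.1] rot [-3.141  0.     0.104] F [-0.5 -0.   0.1] w 85.5 ff 0.0
-> [-394.  142.  -15.] units x,y,z [-0.18  0.06  3.  ] norm 3.0
0.91 [ 91. 200. 161. 262.] sta [-527.  103.]
0.78 [ 29. 106. 111. 163.] sta [-568.  200.]
0.58 [  0. 218.  66. 284.] sta [-635.   77.]
0.57 [229. 166. 285. 230.] sta [-393.  139.]
0.56 [368. 246. 434. 295.] sta [-236.   55.]
```

```bash
python3 -m creep '[[[0,0,0],[-0.1,0.05,0.6],1],[[0,0,0],[-0.1,0.06,0.6],1],[[0,0,0],[0,0,0.6],1],[[0,0,0],[0,0,0.6],1],[[0,0,0],[0,0,0.4],1],[[0,0,0],[0,0,0.15],1],[[0,0,0],[0,0,0.0],1],[[0,0,0],[0,0,0],0],[[0,0,0],[0,0,0],0],[[0,0,0],[0,0,0],0],[[0,0,0],[0,0,0],0],[[0,0,0],[0,0,0],0],[[0,0,0],[0,0,0],0]]'|grep force;python3 pos.py;python3 -m creep '[[[0,0,0],[0,0,-0.7],0],[[0,0,0],[0,0,-0.7],0],[[0,0,0],[0,0,-0.7],0],[[0,0,0],[0,0,-0.6],0],[[0,0,0],[-0.2,0.6,0],0],[[0,0,0],[-0.28,0.8,0],0],[[0,0,0],[-0.28,0.8,0],0],[[0,0,0],[-0.28,0.8,0],0],[[0,0,0],[-0.28,0.8,0],0],[[0,0,0],[-0.28,0.8,0],0],[[0,0,0],[-0.28,0.8,0],0],[[0,0,0],[-0.28,0.8,0],0],[[0,0,0],[0,0.1,0],0],[[0,0,0],[0,0,0],0],[[0,0,0],[0,0,0],0]]'|grep force;python3 pos.py '(-139.5,54,0)'
python3 - <<'E'
from tg import *
f=grab_frame("wrist");print(f[240:300:4,248:259].mean((1,2)).round(0))
E
```

```text
contact_force: [-0.2, -1.4, 7.8]
finger_force: 62.0
t 29.1 sta [-389.3  141.6  -11. ] rot [ 3.142e+00 -2.000e-03  1.020e-01] F [-0.2 -1.4  7.8] w 46.0 ff 62.0
contact_force: [-0.2, 0.6, -1.7]
finger_force: 61.7
t 30.3 sta [-137.5   54.3   95.8] rot [-3.141e+00 -1.000e-03  1.010e-01] F [-0.2  0.6 -1.7] w 45.7 ff 61.7
-> [-139.5   54.     0. ] units x,y,z [-0.01 -0.05  2.39] norm 2.4
[ 81.  80.  80.  76.  73.  74.  74.  75.  76.  77.  78.  80.  86.  86.
 145.]
```

```bash
python3 -m creep '[[[0,0,0],[-0.02,-0.05,0.3],0],[[0,0,0],[0,0,0.3],0],[[0,0,0],[0,0,0.3],0],[[0,0,0],[0,0,0.1],0],[[0,0,0],[0,0,0],0]]'|grep force;python3 pos.py '(-139.5,53,0)'
```

```text
contact_force: [0.0, 0.4, 0.0]
finger_force: 61.6
t 30.8 sta [-140.1   52.6   53.2] rot [-3.14e+00  3.00e-03  1.02e-01] F [0.  0.4 0. ] w 46.1 ff 61.6
-> [-139.5   53.     0. ] units x,y,z [0.01 0.02 1.33] norm 1.3
```

```bash
python3 -m creep '[[[0,0,0],[0,0,0.4],0],[[0,0,0],[0,0,0.4],0],[[0,0,0],[0,0,0.35],0],[[0,0,0],[0,0,0.15],0],[[0,0,0],[0,0,0],0],[[0,0,0],[0,0,0],0]]'|grep force;python3 pos.py; python3 -m creep '[[[0,0,0],[0,0,0],0.75],[[0,0,0],[0,0,0],0.8],[[0,0,0],[0,0,0],1],[[0,0,0],[0,0,-0.4],1],[[0,0,0],[0,0,-0.7],1],[[0,0,0],[0,0,-0.8],1],[[0,0,0],[0,0,-0.7],1],[[0,0,0],[0.05,-0.6,0],1],[[0,0,0],[0.11,-0.8,0],1],[[0,0,0],[0.11,-0.8,0],1],[[0,0,0],[0.11,-0.8,0],1],[[0,0,0],[0.11,-0.8,0],1],[[0,0,0],[0.11,-0.8,0],1],[[0,0,0],[0.11,-0.8,0],1],[[0,0,0],[0.11,-0.8,0],1],[[0,0,0],[0.11,-0.8,0],1],[[0,0,0],[0.11,-0.8,0],1],[[0,0,0],[0.11,-0.8,0],1],[[0,0,0],[0.1,-0.8,0],1],[[0,0,0],[0,-0.2,0],1]]'|grep width; python3 -m creep '[[[0,0,0],[0,0,0],1],[[0,0,0],[0,0,0],1]]'|grep width;python3 pos.py '(-525,104,-14)'; python3 lk.py fresh0 28
```

```text
contact_force: [0.1, 0.1, -1.5]
finger_force: 61.8
t 31.3 sta [-139.3   53.6    3.8] rot [-3.142 -0.     0.102] F [ 0.1  0.1 -1.5] w 45.9 ff 61.8
gripper_width: 85.4
gripper_width: 85.4
t 33.1 sta [-523.3  103.5  107.4] rot [ 3.141 -0.     0.103] F [ 0.  -0.6  0.2] w 85.4 ff 0.0
-> [-525.  104.  -14.] units x,y,z [ 0.01 -0.04  3.04] norm 3.0
0.89 [225. 152. 281. 217.] sta [-523.  105.]
0.77 [474. 202. 512. 257.] sta [-265.   56.]
0.74 [173.  43. 238. 109.] sta [-565.  204.]
0.73 [104. 180. 169. 245.] sta [-641.   76.]
0.43 [405. 152. 512. 358.] sta [-299.   26.]
```

```bash
python3 -m creep '[[[0,0,0],[0.05,0.0,0.6],1],[[0,0,0],[0.04,0.02,0.6],1],[[0,0,0],[0,0,0.6],1],[[0,0,0],[0,0,0.6],1],[[0,0,0],[0,0,0.4],1],[[0,0,0],[0,0,0.2],1],[[0,0,0],[0,0,0.0],1],[[0,0,0],[0,0,0],0],[[0,0,0],[0,0,0],0],[[0,0,0],[0,0,0],0],[[0,0,0],[0,0,0],0],[[0,0,0],[0,0,0],0],[[0,0,0],[0,0,0],0]]'|grep force;python3 pos.py;python3 -m creep '[[[0,0,0],[0,0,-0.7],0],[[0,0,0],[0,0,-0.7],0],[[0,0,0],[0,0,-0.7],0],[[0,0,0],[0,0,-0.6],0],[[0,0,0],[-0.3,0.5,0],0],[[0,0,0],[-0.44,0.75,0],0],[[0,0,0],[-0.44,0.75,0],0],[[0,0,0],[-0.44,0.75,0],0],[[0,0,0],[-0.44,0.75,0],0],[[0,0,0],[-0.44,0.75,0],0],[[0,0,0],[-0.44,0.75,0],0],[[0,0,0],[-0.44,0.75,0],0],[[0,0,0],[-0.44,0.75,0],0],[[0,0,0],[-0.2,0.3,0],0],[[0,0,0],[0,0,0],0],[[0,0,0],[0,0,0],0]]'|grep force;python3 pos.py '(-250,-55.5,0)'
python3 - <<'E'
from tg import *
f=grab_frame("wrist");print(f[240:300:4,248:259].mean((1,2)).round(0))
E
```

```text
contact_force: [-0.9, -1.5, 9.3]
finger_force: 61.9
t 34.3 sta [-522.6  108.1  -10.7] rot [-3.141e+00 -3.000e-03  1.020e-01] F [-0.9 -1.5  9.3] w 46.9 ff 61.9
contact_force: [-0.5, 0.3, 0.1]
finger_force: 61.8
t 35.6 sta [-250.   -53.7   96.2] rot [ 3.141e+00 -2.000e-03  1.000e-01] F [-0.5  0.3  0.1] w 47.1 ff 61.8
-> [-250.   -55.5    0. ] units x,y,z [-0.05  0.    2.41] norm 2.4
[ 79.  78.  77.  77.  74.  71.  71.  72.  73.  74.  75.  76.  79.  87.
 144.]
```

```bash
python3 -m creep '[[[0,0,0],[-0.03,0,0.3],0],[[0,0,0],[0,0,0.3],0],[[0,0,0],[0,0,0.3],0],[[0,0,0],[0,0,0.1],0],[[0,0,0],[0,0,0],0]]'|grep force;python3 pos.py '(-250,-55.5,0)'
```

```text
contact_force: [-0.6, -2.5, -2.0]
finger_force: 61.9
t 36.1 sta [-251.2  -55.1   54.7] rot [-3.141e+00  1.000e-03  1.030e-01] F [-0.6 -2.5 -2. ] w 47.1 ff 61.9
-> [-250.   -55.5    0. ] units x,y,z [-0.01  0.03  1.37] norm 1.4
```

```bash
python3 -m creep '[[[0,0,0],[0,0.03,0.4],0],[[0,0,0],[0,0,0.4],0],[[0,0,0],[0,0,0.35],0],[[0,0,0],[0,0,0.2],0],[[0,0,0],[0,0,0],0],[[0,0,0],[0,0,0],0]]'|grep force;python3 pos.py; python3 -m creep '[[[0,0,0],[0,0,0],0.75],[[0,0,0],[0,0,0],0.8],[[0,0,0],[0,0,0],1],[[0,0,0],[0,0,-0.4],1],[[0,0,0],[0,0,-0.7],1],[[0,0,0],[0,0,-0.8],1],[[0,0,0],[0,0,-0.7],1],[[0,0,0],[0.1,-0.7,0],1],[[0,0,0],[0.27,-0.75,0],1],[[0,0,0],[0.27,-0.75,0],1],[[0,0,0],[0.27,-0.75,0],1],[[0,0,0],[0.27,-0.75,0],1],[[0,0,0],[0.27,-0.75,0],1],[[0,0,0],[0.27,-0.75,0],1],[[0,0,0],[0.27,-0.75,0],1],[[0,0,0],[0.27,-0.75,0],1],[[0,0,0],[0.27,-0.75,0],1],[[0,0,0],[0.27,-0.75,0],1],[[0,0,0],[0.27,-0.75,0],1],[[0,0,0],[0.27,-0.75,0],1]]'|grep width; python3 -m creep '[[[0,0,0],[0,0,0],1],[[0,0,0],[0,0,0],1]]'|grep width;python3 pos.py '(-639,80,-14)'; python3 lk.py fresh0 28
```

```text
contact_force: [-0.1, 0.6, 0.4]
finger_force: 64.0
t 36.6 sta [-249.8  -54.6    1.7] rot [-3.141 -0.     0.102] F [-0.1  0.6  0.4] w 46.7 ff 64.0
gripper_width: 85.9
gripper_width: 85.4
t 38.5 sta [-638.6   78.7  104.7] rot [3.141e+00 1.000e-03 1.040e-01] F [-0.  -0.4 -0.2] w 85.4 ff 0.0
-> [-639.   80.  -14.] units x,y,z [ 0.03 -0.01  2.97] norm 3.0
0.93 [309.   7. 384.  82.] sta [-560.  204.]
```

```bash
python3 lk.py fresh1 28
python3 - <<'E'
from tg import *
f=grab_frame("wrist");cv2.imwrite("pics/w5.png",f)
T=camera_params("top");grab_frame("top")
for n in("fresh0","cured0"):
  for d in search_frame("top",n):
    b=np.array(d["bbox"])*[512,384,512,384];u=(b[:2]+b[2:])/2
    print(n,round(d["confidence"],2),b.round(0),W2S(atz([u],30,T))[0].round(0))
E
```

```text
0.96 [310.   7. 380.  85.] sta [-559.  204.]
0.59 [228. 158. 276. 223.] sta [-638.   75.]
fresh0 0.78 [154. 128. 174. 143.] [-563.  199.]
fresh0 0.66 [264. 195. 278. 214.] [-254.  -56.]
fresh0 0.65 [257. 158. 278. 177.] [-250.   60.]
fresh0 0.61 [159. 232. 178. 246.] [-582. -126.]
fresh0 0.49 [139. 171. 155. 185.] [-630.   71.]
fresh0 0.48 [297. 159. 314. 173.] [-133.   49.]
cured0 0.69 [184. 231. 205. 250.] [-502. -139.]
cured0 0.65 [209. 227. 229. 250.] [-424. -143.]
cured0 0.48 [158. 233. 178. 247.] [-584. -130.]
```

View pics/w5.png

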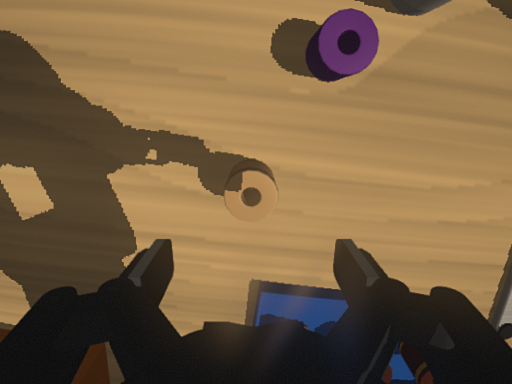

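The last cork is at (251,190) in the wrist image, pale and under the gripper. The purple one at (348,43) is the look-alike. I grip the cork and carry it to post 0.

```bash
python3 -m creep '[[[0,0,0],[-0.03,0.0,0.6],1],[[0,0,0],[0.0,0.0,0.6],1],[[0,0,0],[0,0,0.6],1],[[0,0,0],[0,0,0.6],1],[[0,0,0],[0,0,0.4],1],[[0,0,0],[0,0,0.15],1],[[0,0,0],[0,0,0.0],1],[[0,0,0],[0,0,0],0],[[0,0,0],[0,0,0],0],[[0,0,0],[0,0,0],0],[[0,0,0],[0,0,0],0],[[0,0,0],[0,0,0],0],[[0,0,0],[0,0,0],0]]'|grep force;python3 pos.py;python3 -m creep '[[[0,0,0],[0,0,-0.7],0],[[0,0,0],[0,0,-0.7],0],[[0,0,0],[0,0,-0.7],0],[[0,0,0],[0,0,-0.6],0],[[0,0,0],[-0.1,0.6,0],0],[[0,0,0],[-0.22,0.8,0],0],[[0,0,0],[-0.22,0.8,0],0],[[0,0,0],[-0.22,0.8,0],0],[[0,0,0],[-0.22,0.8,0],0],[[0,0,0],[-0.22,0.8,0],0],[[0,0,0],[-0.22,0.8,0],0],[[0,0,0],[-0.22,0.8,0],0],[[0,0,0],[-0.22,0.8,0],0],[[0,0,0],[-0.22,0.8,0],0],[[0,0,0],[-0.22,0.8,0],0],[[0,0,0],[-0.22,0.8,0],0],[[0,0,0],[-0.22,0.8,0],0],[[0,0,0],[-0.22,0.8,0],0],[[0,0,0],[-0.22,0.8,0],0]]'|grep force; python3 -m creep '[[[0,0,0],[-0.1,0.5,0],0],[[0,0,0],[0,0,0],0],[[0,0,0],[0,0,0],0]]'|grep force;python3 pos.py '(-140,-56,0)'
python3 - <<'E'
from tg import *
f=grab_frame("wrist");print(f[240:300:4,248:259].mean((1,2)).round(0))
E
```

```text
contact_force: [-0.4, -1.2, 8.4]
finger_force: 61.8
t 39.9 sta [-637.7   78.5  -10.7] rot [-3.141e+00 -2.000e-03  1.020e-01] F [-0.4 -1.2  8.4] w 47.2 ff 61.8
contact_force: [0.6, 0.2, 0.1]
finger_force: 61.8
contact_force: [0.7, 0.4, 0.0]
finger_force: 61.8
t 41.8 sta [-144.5  -53.9   96. ] rot [ 3.141e+00 -1.000e-03  1.000e-01] F [0.7 0.4 0. ] w 47.1 ff 61.8
-> [-140.  -56.    0.] units x,y,z [-0.05  0.11  2.4 ] norm 2.4
[ 83.  82.  82.  82.  75.  75.  76.  77.  78.  78.  80.  81.  89.  94.
 155.]
```

```bash
python3 -m creep '[[[0,0,0],[-0.02,0.11,0],0],[[0,0,0],[-0.02,0,0.3],0],[[0,0,0],[0,0,0.3],0],[[0,0,0],[0,0,0.3],0],[[0,0,0],[0,0,0.1],0],[[0,0,0],[0,0,0],0]]'|grep force;python3 pos.py '(-140,-55.5,0)'
```

```text
contact_force: [-0.9, -5.6, -2.9]
finger_force: 62.1
t 42.3 sta [-141.4  -55.8   54.4] rot [3.141e+00 1.000e-03 1.030e-01] F [-0.9 -5.6 -2.9] w 46.9 ff 62.1
-> [-140.   -55.5    0. ] units x,y,z [0.01 0.03 1.36] norm 1.4
```

```bash
python3 -m creep '[[[0,0,0],[0,0.06,0.4],0],[[0,0,0],[0,0,0.4],0],[[0,0,0],[0,0,0.35],0],[[0,0,0],[0,0,0.2],0],[[0,0,0],[0,0,0],0],[[0,0,0],[0,0,0],0]]'|grep force;python3 pos.py; python3 -m creep '[[[0,0,0],[0,0,0],0.75],[[0,0,0],[0,0,0],0.8],[[0,0,0],[0,0,0],1],[[0,0,0],[0,0,-0.4],1],[[0,0,0],[0,0,-0.7],1],[[0,0,0],[0,0,-0.8],1],[[0,0,0],[0,0,-0.8],1],[[0,0,0],[0,-0.2,-0.8],1],[[0,0,0],[0,-0.5,-0.8],1],[[0,0,0],[0,-0.5,-0.8],1],[[0,0,0],[0,0,-0.8],1],[[0,0,0],[0,0,0],1],[[0,0,0],[0,0,0],1]]'|grep width; python3 pos.py;python3 lk.py fresh0 40; python3 lk.py cured0 33
python3 - <<'E'
from tg import *
f=grab_frame("scene");g=grab_frame("wrist");q=camera_params("scene")
cv2.imwrite("pics/s6.png",np.hstack([cv2.resize(f[160:280,80:330],(500,240)),cv2.resize(g,(300,240))]))
E
```

```text
contact_force: [0.3, 0.4, -0.4]
finger_force: 65.4
t 42.8 sta [-139.2  -55.2    1.3] rot [-3.141  0.     0.103] F [ 0.3  0.4 -0.4] w 47.0 ff 65.4
gripper_width: 85.4
t 43.9 sta [-186.7  -54.8  239.1] rot [ 3.14e+00 -3.00e-03  1.02e-01] F [-0.7 -0.1 -1.2] w 85.4 ff 0.0
0.88 [269.  55. 314. 106.] sta [-137.   54.]
0.87 [182.  55. 225.  98.] sta [-249.   58.]
0.82 [270. 144. 309. 185.] sta [-136.  -56.]
0.68 [184. 144. 228. 187.] sta [-251.  -57.]
0.46 [309. 271. 411. 290.] sta [ -14. -245.]
0.66 [153.   0. 510. 254.] sta [-80.  -7.]
0.63 [ 74. 200. 121. 242.] sta [-424. -145.]
0.56 [ 21. 195.  70. 236.] sta [-505. -136.]
0.56 [  1. 187.  22. 219.] sta [-559. -117.]
```

View pics/s6.png

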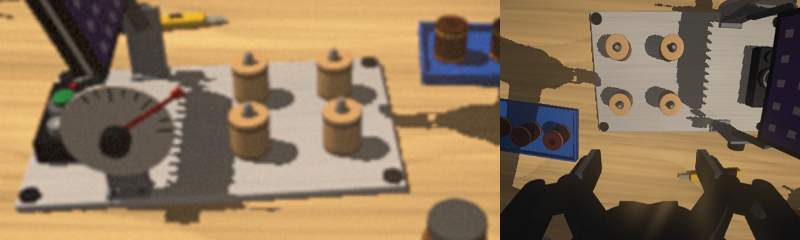

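All four corks are seated with their post tips standing out, at scene crop (250,75), (333,72), (250,128) and (342,124). The three cured grips stand in the tray. Next I lower the lamp by gripping its bar, now near sx=80, z=321.

```bash
python3 -m creep '[[[0,0,0],[0,0,-0.8],1],[[0,0,0],[0,0,-0.8],1],[[0,0,0],[0,0.3,-0.6],1],[[0,0,0],[0.18,0.8,0],1],[[0,0,0],[0.18,0.8,0],1],[[0,0,0],[0.18,0.8,0],1],[[0,0,0],[0.18,0.8,0],1],[[0,0,0],[0.18,0.8,0],1],[[0,0,0],[0.18,0.8,0],1],[[0,0,0],[0.18,0.8,0],1],[[0,0,0],[0.1,0.75,0],1],[[0,0,0],[0,0,0],1],[[0,0,0],[0,0,0],1]]'|grep force;python3 pos.py '(80.5,0,258)'
python3 - <<'E'
from tg import *
p=camera_params("wrist");f=grab_frame("wrist");h=cv2.cvtColor(f,cv2.COLOR_BGR2HSV)
m=(h[...,0]>4)&(h[...,0]<16)&(h[...,1]>180)&(h[...,2]>90)
n,l,s,c=cv2.connectedComponentsWithStats(m.astype(np.uint8))
for i in range(1,n):
    if s[i,4]>60:print(s[i],c[i].round(0),W2S(atz([c[i]],321,p)).round(0))
for a in(1.85,1.92,2):print(a,proj(S([(-235*np.cos(a),y,100+235*np.sin(a)) for y in(-63,0,63)],st),p).round(0).tolist())
E
```

```text
contact_force: [-0.6, 0.4, 0.8]
finger_force: 0.0
t 45.3 sta [ 80.9  -1.4 323.4] rot [-3.14e+00  2.00e-03  1.00e-01] F [-0.6  0.4  0.8] w 85.3 ff 0.0
-> [ 80.5   0.  258. ] units x,y,z [ 0.04 -0.01  1.63] norm 1.6
[ 243  121   20   60 1089] [252. 150.] [[81. 45.]]
[246 222  16  79 961] [254. 259.] [[ 82. -36.]]
1.85 [[232.0, 294.0], [230.0, 217.0], [227.0, 122.0]]
1.92 [[253.0, 290.0], [252.0, 214.0], [252.0, 122.0]]
2 [[275.0, 284.0], [276.0, 211.0], [278.0, 121.0]]
```

```bash
python3 -m creep '[[[0,0,0],[0,0,0.4],1],[[0,0,0],[0,0,0.4],1],[[0,0,0],[0,0,0.4],1],[[0,0,0],[0,0,0.4],1],[[0,0,0],[0,0,0],1],[[0,0,0],[0,0,0],0],[[0,0,0],[0,0,0],0],[[0,0,0],[0,0,0],0],[[0,0,0],[0,0,0],0],[[0,0,0],[0,0,0],0],[[0,0,0],[0,0,0],0],[[0,0,0],[0,0,0],0],[[0,0,0],[0,0,0],0]]'|grep -E 'force|width';python3 pos.py
python3 - <<'E'
import numpy as np
a=np.linspace(1.92,.67,17);x=-235*np.cos(a);z=235*np.sin(a)
print(np.c_[a[1:],np.diff(x)/40,-np.diff(z)/40].round(2).tolist())
print(x[-1]-x[0],z[-1]-z[0])
E
```

```text
contact_force: [0.0, -1.1, 5.6]
gripper_width: 12.3
finger_force: 58.3
t 46.4 sta [ 79.6  -1.1 261.8] rot [ 3.141e+00 -1.000e-03  1.020e-01] F [ 0.  -1.1  5.6] w 12.3 ff 58.3
[[1.84, -0.44, -0.14], [1.76, -0.45, -0.11], [1.69, -0.45, -0.07], [1.61, -0.46, -0.03], [1.53, -0.46, 0.0], [1.45, -0.46, 0.04], [1.37, -0.45, 0.07], [1.3, -0.45, 0.11], [1.22, -0.44, 0.14], [1.14, -0.42, 0.18], [1.06, -0.41, 0.21], [0.98, -0.39, 0.24], [0.9, -0.37, 0.27], [0.83, -0.35, 0.3], [0.75, -0.33, 0.32], [0.67, -0.3, 0.35]]
-264.6032595024607 -74.8849793624598
```

```bash
python3 -m creep '[[[0,0,0],[0,-0.44,-0.14],0],[[0,0,0],[0,-0.45,-0.11],0],[[0,0,0],[0,-0.45,-0.07],0],[[0,0,0],[0,-0.46,-0.03],0],[[0,0,0],[0,-0.46,0],0],[[0,0,0],[0,-0.46,0.04],0],[[0,0,0],[0,-0.45,0.07],0],[[0,0,0],[0,-0.45,0.11],0],[[0,0,0],[0,0,0],0]]'|grep -E 'force|width';python3 pos.py '(-60.5,0,290)'
```

```text
contact_force: [-1.5, 6.9, 4.9]
gripper_width: 12.1
finger_force: 61.8
t 47.2 sta [-67.7  -1.  266.7] rot [-3.141e+00 -1.000e-03  1.040e-01] F [-1.5  6.9  4.9] w 12.1 ff 61.8
-> [-60.5   0.  290. ] units x,y,z [ 0.03  0.18 -0.58] norm 0.6
```

```bash
python3 -m creep '[[[0,0,0],[0,-0.44,0.15],0],[[0,0,0],[0,-0.42,0.19],0],[[0,0,0],[0,-0.41,0.23],0],[[0,0,0],[0,-0.39,0.26],0],[[0,0,0],[0,-0.37,0.29],0],[[0,0,0],[0,-0.34,0.31],0],[[0,0,0],[0,-0.3,0.31],0],[[0,0,0],[0,-0.2,0.2],0],[[0,0,0],[0,0,0],0],[[0,0,0],[0,0,0],0]]'|grep -E 'force|width';python3 pos.py '(-185,0,187)'
cat > lamp.py <<'E'
from tg import *
p=camera_params("scene");f=grab_frame("scene");h=cv2.cvtColor(f,cv2.COLOR_BGR2HSV)
m=(h[...,0]>4)&(h[...,0]<16)&(h[...,1]>170)&(h[...,2]>90);m[:,300:]=0;m[180:]=0;m[:60]=0
n,l,s,c=cv2.connectedComponentsWithStats(m.astype(np.uint8))
for i in range(1,n):
    if s[i,4]>15:print(s[i],c[i].round(1))
for a in(.6,.67,.74):print(a,proj(S([(-235*np.cos(a),y,100+235*np.sin(a)) for y in(-65,0,65)],st),p).round(1).tolist())
cv2.imwrite("pics/l.png",f)
E
python3 lamp.py
```

```text
contact_force: [3.3, 1.7, -8.5]
gripper_width: 12.1
finger_force: 64.9
t 48.0 sta [-180.4   -1.1  188. ] rot [-3.14e+00  1.00e-03  1.02e-01] F [ 3.3  1.7 -8.5] w 12.1 ff 64.9
-> [-185.    0.  187.] units x,y,z [ 0.03 -0.12  0.02] norm 0.1
[214 122   8  30 159] [217.4 136.6]
0.6 [[223.7, 129.4], [224.6, 141.7], [225.6, 155.6]]
0.67 [[219.4, 124.5], [220.1, 136.6], [220.8, 150.3]]
0.74 [[214.7, 119.8], [215.1, 131.7], [215.5, 145.2]]
```

Run:
```python
from tg import *
c,s=np.cos(st[2]),np.sin(st[2]);n=np.array([-s,c,0])
for fn,cam in(("pics/scene0.png","scene"),("pics/s2.png","scene"),("pics/l.png","scene")):
    q=camera_params(cam);f=cv2.imread(fn);h=cv2.cvtColor(f,cv2.COLOR_BGR2HSV)
    m=((h[...,0]<8)|(h[...,0]>172))&(h[...,1]>120)&(h[...,2]>60)
    for yy in(127,132):
        ys,xs=np.nonzero(m[195:235,130:180]);xs=xs+130;ys=ys+195;o,d=ray(np.c_[xs,ys],q);H=S([(0,yy,100)],st)[0]
        w=o+d*(((H-o)@n)/(d@n))[:,None]-H;X=-(w@[c,s,0]);Z=w[:,2];r=np.hypot(X,Z);k=(r>25)&(r<100)&(X>0)
        A=np.arctan2(Z,X)[k];v=np.linalg.svd(np.c_[X[k]-X[k].mean(),Z[k]-Z[k].mean()])[2][0]
        print(fn,yy,k.sum(),"med",np.median(A).round(3),A.std().round(3),"pca",np.arctan(v[1]/v[0]).round(3),"rmax",r[k].max().round(0))
```

```text
pics/scene0.png 127 73 med 0.653 0.045 pca 0.62 rmax 91.0
pics/scene0.png 132 77 med 0.695 0.054 pca 0.62 rmax 94.0
pics/s2.png 127 74 med 0.654 0.041 pca 0.624 rmax 91.0
pics/s2.png 132 78 med 0.695 0.051 pca 0.624 rmax 94.0
pics/l.png 127 94 med 0.668 0.045 pca 0.665 rmax 93.0
pics/l.png 132 98 med 0.707 0.05 pca 0.662 rmax 96.0
```

```bash
python3 -m creep '[[[0,0,0],[0,-0.09,0.11],0],[[0,0,0],[0,-0.08,0.11],0],[[0,0,0],[0,0,0],0],[[0,0,0],[0,0,0],0]]'|grep -E 'force|width';python3 pos.py
cat > cmp.py <<'E'
from tg import *
q=camera_params("scene");f=np.mean([grab_frame("scene").astype(float) for _ in range(5)],0)
c,s=np.cos(st[2]),np.sin(st[2]);n=np.array([-s,c,0])
def plane(uv,yy):
    o,d=ray(uv,q);H=S([(0,yy,100)],st)[0];w=o+d*(((H-o)@n)/(d@n))[:,None]-H;return -(w@[c,s,0]),w[:,2]
def fit(W,yy,r0,r1,a0,nm):
    for it in range(6):
        vv,uu=np.mgrid[90:260,100:260];X,Z=plane(np.c_[uu.ravel(),vv.ravel()],yy);w=W[90:260,100:260].ravel().clip(0)
        if it==0:a,b=a0,0.
        r=X*np.cos(a)+Z*np.sin(a);t=-X*np.sin(a)+Z*np.cos(a)-b
        k=(r>r0)&(r<r1)&(abs(t)<(14 if it<2 else 9));w=w*k
        R=(w*r).sum()/w.sum();T=(w*t).sum()/w.sum();sl=(w*(r-R)*(t-T)).sum()/(w*(r-R)**2).sum()
        b+=T-sl*R;a+=np.arctan(sl)
    print(nm,"angle",a.round(3),"offset",b.round(1),"n",k.sum(),"w",w.sum().round(0))
red=f[...,2]-np.maximum(f[...,0],f[...,1])-25
for yy in(127,130):fit(red,yy,28,95,.66,"hand")
g=f.mean(2);bg=cv2.blur(g,(9,9));wh=(g-bg-6)
for a0 in(.6,.66,.72):fit(wh,98,60,185,a0,"line")
cv2.imwrite("pics/avg.png",f)
E
python3 cmp.py; python3 lamp.py
```

```text
contact_force: [2.5, -3.4, -7.6]
gripper_width: 11.8
finger_force: 64.9
t 48.4 sta [-186.6   -1.   179.9] rot [3.141 0.    0.102] F [ 2.5 -3.4 -7.6] w 11.8 ff 64.9
hand angle 0.687 offset -0.9 n 220 w 3679.0
hand angle 0.681 offset 0.8 n 220 w 3676.0
line angle 0.525 offset 2.9 n 409 w 5473.0
line angle 0.441 offset 19.0 n 415 w 4976.0
line angle 0.644 offset 1.7 n 423 w 2864.0
[217 125   8  30 158] [220.4 139.9]
0.6 [[223.7, 129.4], [224.6, 141.7], [225.6, 155.6]]
0.67 [[219.4, 124.5], [220.1, 136.6], [220.8, 150.3]]
0.74 [[214.7, 119.8], [215.1, 131.7], [215.5, 145.2]][ WARN:0@2.980] global loadsave.cpp:1063 imwrite_ Unsupported depth image for selected encoder is fallbacked to CV_8U.
```

The hand fits at 0.684 and the lamp sits at about 0.655. I nudge it up slightly, release, back off and re-measure.

```bash
python3 -m creep '[[[0,0,0],[0,0.08,-0.11],0],[[0,0,0],[0,0,0],0],[[0,0,0],[0,0,0],0],[[0,0,0],[0,0,0],0.3],[[0,0,0],[0,0,0],0.3],[[0,0,0],[0,0,0],0.3],[[0,0,0],[0,0,0],0.3],[[0,0,0],[0,0,-0.3],0.3],[[0,0,0],[0,0,-0.5],0.3],[[0,0,0],[0,0,-0.6],0.3],[[0,0,0],[0,0,-0.6],0.3],[[0,0,0],[0,0,0],0.3]]'|grep -E 'force|width';python3 pos.py '(88,0,250)'; python3 lamp.py
python3 - <<'E'
from tg import *
p=camera_params("wrist");f=grab_frame("wrist");h=cv2.cvtColor(f,cv2.COLOR_BGR2HSV)
m=(h[...,0]>4)&(h[...,0]<16)&(h[...,1]>180)&(h[...,2]>90)
n,l,s,c=cv2.connectedComponentsWithStats(m.astype(np.uint8))
for i in range(1,n):
    if s[i,4]>60:print(s[i],c[i].round(0))
for a in(.6,.67,.74):print(a,proj(S([(-235*np.cos(a),y,100+235*np.sin(a)) for y in(-65,0,65)],st),p).round(0).tolist())
E
```

```text
contact_force: [0.4, -0.0, 0.8]
gripper_width: 25.7
finger_force: 0.0
t 49.7 sta [-1.835e+02  1.000e-01  2.702e+02] rot [ 3.139 -0.006  0.102] F [ 0.4 -0.   0.8] w 25.7 ff 0.0
-> [ 88.   0. 250.] units x,y,z [-0.    6.79  0.51] norm 6.8
[216 123   7  30 138] [218.8 137.8]
0.6 [[223.7, 129.4], [224.6, 141.7], [225.6, 155.6]]
0.67 [[219.4, 124.5], [220.1, 136.6], [220.8, 150.3]]
0.74 [[214.7, 119.8], [215.1, 131.7], [215.5, 145.2]]
[246 122  18  94 849] [253. 164.]
0.6 [[241.0, 271.0], [240.0, 201.0], [239.0, 119.0]]
0.67 [[252.0, 279.0], [252.0, 207.0], [252.0, 120.0]]
0.74 [[266.0, 288.0], [267.0, 212.0], [268.0, 120.0]]
```

Lamp now reads about 0.68 against 0.684 for the hand. I hold for two seconds and then move over the button.

```bash
python3 -m creep '[[[0,0,0],[0,0,0],0.3],[[0,0,0],[0,0,0],0.3],[[0,0,0],[0,0,0],0.3],[[0,0,0],[0,0,0],0.3],[[0,0,0],[0,0,0],0.3],[[0,0,0],[0,0,0],0.3],[[0,0,0],[0,0,0],0.3],[[0,0,0],[0,0,0],0.3],[[0,0,0],[0,0,0],0.3],[[0,0,0],[0,0,0],0.3],[[0,0,0],[0,0,0],0.3],[[0,0,0],[0,0,0],0.3],[[0,0,0],[0,0,0],0.3],[[0,0,0],[0,0,0],0.3],[[0,0,0],[0,0,0],0.3],[[0,0,0],[0,0,0],0.3],[[0,0,0],[0,0,0],0.3],[[0,0,0],[0,0,0],0.3],[[0,0,0],[0,0,0],0.3],[[0,0,0],[0,0,0],0.3]]'|grep force; python3 -m creep '[[[0,0,0],[0,0,-0.2],0.2],[[0,0,0],[0,0,-0.2],0.2],[[0,0,0],[0,0,0],0.1],[[0,0,0],[0,0,0],0],[[0,0,0],[0,0,0],0],[[0,0,0],[0,0.75,0],0],[[0,0,0],[0,0.75,0],0],[[0,0,0],[0,0.75,0],0],[[0,0,0],[0,0.75,0],0],[[0,0,0],[0,0.75,0],0],[[0,0,0],[0,0.75,0],0],[[0,0,0],[0,0.75,0],0],[[0,0,0],[0,0.75,0],0],[[0,0,0],[0,0.75,0],0],[[0,0,0],[0,0.1,0],0],[[0,0,0],[0,0,0],0],[[0,0,0],[0,0,0],0]]'|grep force;python3 pos.py '(89,1,60)'; python3 lamp.py|head -1
python3 - <<'E'
from tg import *
p=camera_params("wrist");f=grab_frame("wrist");h=cv2.cvtColor(f,cv2.COLOR_BGR2HSV)
m=(h[...,0]>45)&(h[...,0]<85)&(h[...,1]>100)&(h[...,2]>40)
n,l,s,c=cv2.connectedComponentsWithStats(m.astype(np.uint8))
for i in range(1,n):
    if s[i,4]>30:print(s[i],c[i].round(0),W2S(atz([c[i]],63,p)).round(1))
E
```

```text
contact_force: [0.1, 0.1, -0.6]
finger_force: 0.0
contact_force: [0.0, 0.4, 0.7]
finger_force: 0.0
t 52.9 sta [ 90.   -1.2 280. ] rot [-3.141  0.     0.101] F [0.  0.4 0.7] w -0.1 ff 0.0
-> [89.  1. 60.] units x,y,z [ 0.06 -0.02  5.5 ] norm 5.5
[217 125   6  28 107] [219.  138.7]
[245 153  18  18 252] [253. 161.] [[89.8 -1.7]]
```

```bash
python3 -m creep '[[[0,0,0],[0,0,0.7],0],[[0,0,0],[0,0,0.7],0],[[0,0,0],[0,0,0.7],0],[[0,0,0],[0,0,0.7],0],[[0,0,0],[0,0,0.7],0],[[0,0,0],[0,0,0.7],0],[[0,0,0],[0,0,0.7],0],[[0,0,0],[0,0,0.5],0],[[0,0,0],[0,0,0.3],0],[[0,0,0],[0,0,0],0]]'|grep force;python3 pos.py; python3 -m creep '[[[0,0,0],[0,0,0.15],0],[[0,0,0],[0,0,0.15],0],[[0,0,0],[0,0,0.15],0],[[0,0,0],[0,0,0.1],0],[[0,0,0],[0,0,0],0]]'|grep force;python3 pos.py
```

```text
contact_force: [-0.3, 0.7, -0.2]
finger_force: 0.0
t 53.8 sta [88.6 -1.8 50.3] rot [-3.139e+00  2.000e-03  1.030e-01] F [-0.3  0.7 -0.2] w -0.4 ff 0.0
contact_force: [0.7, 1.2, 3.2]
finger_force: 1.3
t 54.2 sta [90.2 -1.1 30.1] rot [-3.142 -0.     0.102] F [0.7 1.2 3.2] w 0.1 ff 1.3
```

```bash
python3 -m creep '[[[0,0,0],[0,0,0.06],0],[[0,0,0],[0,0,0.05],0],[[0,0,0],[0,0,0.04],0],[[0,0,0],[0,0,0],0]]'|grep force;python3 pos.py
```

```text
contact_force: [-4.2, 3.7, 15.3]
finger_force: 7.9
t 54.5 sta [90.4 -0.9 26.1] rot [ 3.141e+00 -1.000e-03  1.020e-01] F [-4.2  3.7 15.3] w -0.0 ff 7.9
```

```bash
python3 -m creep '[[[0,0,0],[0,0,0.04],0],[[0,0,0],[0,0,0],0],[[0,0,0],[0,0,0],0]]'|grep force;python3 pos.py; python3 -m creep '[[[0,0,0],[0,0,-0.2],0],[[0,0,0],[0,0,-0.5],0],[[0,0,0],[0,0,-0.7],0],[[0,0,0],[0,0,-0.7],0],[[0,0,0],[0,0,-0.7],0],[[0,0,0],[0,0,-0.7],0],[[0,0,0],[0,0,-0.7],0],[[0,0,0],[0,0,0],0],[[0,0,0],[0,0,0],0]]'|grep force;python3 pos.py; python3 lamp.py|head -1; python3 cmp.py 2>/dev/null|head -2
python3 - <<'E'
from tg import *
T=camera_params("top");grab_frame("top")
for n in("fresh0","cured0"):
  for d in search_frame("top",n):
    b=np.array(d["bbox"])*[512,384,512,384];u=(b[:2]+b[2:])/2
    print(n,round(d["confidence"],2),(b[2:]-b[:2]).round(0),W2S(atz([u],35,T))[0].round(0))
E
```

```text
contact_force: [-9.6, 7.0, 31.5]
finger_force: 16.1
t 54.8 sta [90.6 -0.8 25.8] rot [ 3.14e+00 -2.00e-03  1.02e-01] F [-9.6  7.  31.5] w 0.1 ff 16.1
contact_force: [-0.5, 0.3, -1.1]
finger_force: 0.0
t 55.5 sta [ 90.7  -0.8 192.5] rot [ 3.14e+00 -2.00e-03  1.02e-01] F [-0.5  0.3 -1.1] w -0.3 ff 0.0
[216 124   7  29 107] [219.  137.7]
hand angle 0.686 offset -0.9 n 220 w 3668.0
hand angle 0.68 offset 0.8 n 220 w 3668.0
fresh0 0.71 [14. 18.] [-252.   60.]
fresh0 0.51 [10. 19.] [-148.   50.]
fresh0 0.5 [12. 15.] [-252.  -62.]
fresh0 0.49 [22. 17.] [-560.  202.]
cured0 0.76 [16. 16.] [-417. -133.]
cured0 0.75 [22. 17.] [-590. -125.]
cured0 0.74 [16. 14.] [-502. -133.]
```

Run:
```python
from tg import *
q=camera_params("scene");grab_frame("scene")
for n in("fresh0","cured0"):
  for d in search_frame("scene",n):
    b=np.array(d["bbox"])*[512,384,512,384];print(n,round(d["confidence"],2),b.round(0),((b[:2]+b[2:])/2).round(0))
print(proj(S([(-140,-55,40),(-140,55,40),(-250,-55,40),(-250,55,40),(-590,-116,33),(-505,-129,33),(-423,-138,33)],st),q).round(0).tolist())
```

```text
fresh0 0.91 [239. 212. 266. 236.] [253. 224.]
fresh0 0.84 [237. 187. 258. 208.] [247. 198.]
fresh0 0.73 [386. 246. 415. 280.] [401. 263.]
fresh0 0.61 [194. 188. 215. 212.] [205. 200.]
cured0 0.93 [326. 168. 346. 194.] [336. 181.]
cured0 0.88 [294. 169. 314. 193.] [304. 181.]
cured0 0.67 [355. 165. 374. 190.] [364. 178.]
[[206.0, 199.0], [206.0, 225.0], [247.0, 197.0], [251.0, 223.0], [364.0, 181.0], [334.0, 180.0], [306.0, 179.0]]
```

Run:
```python
from tg import *
f=grab_frame("scene")
for d in search_frame("scene","fresh1"):
    b=np.array(d["bbox"])*[512,384,512,384];print(round(d["confidence"],2),b.round(0))
print(f[215:240:4,204:209].mean((1)).round(0).tolist(),f[215:240:4,249:254].mean((1)).round(0).tolist())
print(close_job())
```

```text
0.96 [195. 185. 216. 211.]
0.88 [193. 212. 217. 241.]
0.65 [242. 210. 263. 237.]
0.64 [236. 188. 259. 208.]
0.57 [143. 125. 225. 209.]
0.55 [388. 246. 411. 277.]
0.32 [ 89. 125. 283. 266.]
[[57.0, 70.0, 85.0], [53.0, 73.0, 90.0], [48.0, 74.0, 96.0], [50.0, 74.0, 96.0], [53.0, 77.0, 99.0], [51.0, 76.0, 98.0], [41.0, 61.0, 80.0]] [[55.0, 67.0, 78.0], [48.0, 74.0, 96.0], [34.0, 50.0, 71.0], [49.0, 75.0, 99.0], [50.0, 76.0, 99.0], [49.0, 74.0, 97.0], [71.0, 81.0, 90.0]]
the job is handed in; nothing more can be done
None
```

Handed in (no verdict came back): three cured grips in the tray, four corks down on the posts, lamp at about 0.68 against the hand's 0.684 and held through the wait, start button pressed and released.

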